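# Zero a flatness gauge and gauge the scissor blanks

## Robot

A 6-joint arm with a two-finger parallel gripper is mounted at the origin on the work surface. World frame = base frame: x ahead of the robot, y to its left, z up, the work surface at z = 0. Lengths are in m, angles in rad, forces in N, time in s.
With the tool pointing down it reaches from about 0.325 to 0.9 m from the base axis. Payload 6.1 kg.
Tool frame: the origin (TCP) lies on the centre line of the jaws, within the pads' length; the fingertips stand 17 mm ahead of it and the grasp point (between the pads) lies 2 mm behind it; z points along the fingers, y is the line along which they close (so a half turn about z gives the same grasp; the last joint's range is limited). The gripper opens to 85 mm and grips with 20 to 120 N. Pads are 22 mm wide; open, the fingers measure 114 mm over their backs; the gripper's body (76 mm by 85 mm) begins 54 mm behind the grasp point. The pads swing forward as they close: fully open they stand 13 mm farther back than shut.
Start: joints at [1.195, 0.22, 1.526, -0, 1.395, -0.126], TCP at [0.155, 0.606, 0.248] pointing down, gripper open.
Joint ranges: [-2.98, 2.98], [-0.91, 2.08], [0.09, 2.57], [-1.24, 4.39], [0.2, 2.65], [-2.68, 2.68]. Speed limits (rad/s): [2.57, 2.57, 3.01, 3.14, 3.14, 3.14].

## Interface

Orientations are given as a 3x3 rotation matrix whose columns are the frame's x, y, z axes.
In Python, from workcell import r gives the robot as it stands. The module is installed in compiled form; this text tells all that it offers.
- The arm moves only by the tool arm_command, never from a script. Its argument "commands" is a list of rows, each a list of 2 entries, a list of its own where there are three numbers: the shift along the tool's x, y, z in m, then the turn about the tool's z in degrees. In form: [[[tx, ty, tz], roll], ...]. A call has 1 to 8 rows; each row is the pose to reach, as a shift and turn from the pose commanded when the call began, along the tool's axes at that moment; what a row does not reach only later rows make up. A row lasts 1/10 s, in which the tool goes at most 50 mm and 8.59 degrees, less where a joint would pass 70% of its speed; a pose out of reach is approached as far as the arm can. A call with a gripper value outside its range is refused whole. "fingers" is the opening in per cent of the stroke, from 0 (shut) to 100 (fully open), set as the call begins (left out, the last holds). The fingers move at their own pace and stop on an object; "force" is the grip in N (left out, the last holds). Time passes only in rows, so rows that repeat a pose let the fingers close. It gives the time, the measured TCP pose, the force, the opening and the grip force at its end, in the units of the state.
- r.observe(): the state, without advancing time (a new reading comes with each control period).
- r.capture(name): name is "scene" or "top"; returns (picture, depth): 384x512x3 uint8, blue, green, red; 384x512 float32, m along the optical axis (not along the pixel's ray), 0 where there is no reading.
- r.camera_info(name): a dict with "fx", "fy", "cx", "cy" (pixels), "k1" (the pictures are not rectified: a ray, as slopes to the right and down, at radius r is drawn at 1 + k1 r^2 times it, then the intrinsics apply), "T" (4x4, takes a point from camera to world coordinates). Camera axes: x right, y up, looking along -z (the intrinsics and any distortion apply to the point x, -y, -z); pixel columns grow to the right and rows downward; lengths in m; the calibration is good to about 2 mm. A picture is of the moment at which its call begins. camera_info takes no time and is no camera call.
- r.hand_in(): hands the job in; it is judged then, once.
The state is a dict: "time_s": time; "qpos": joint angles; "qvel": joint speeds; "effort": joint torques, N m; "eef_pos": TCP position; "eef_rot": TCP orientation; "wrist_force": force on the tool from outside, world axes, zero at the start; "ft_torque": the same for the moment, N m; "finger_gap": opening from 0.0 (shut) to 1.0 (fully open); "grip_force": force on a finger pad.
Only numpy, scipy, OpenCV 4.12 (cv2) and the standard library are available. Lean on these libraries where they do the work, as an engineer would, in place of code of your own. Each camera call takes 0.05 s, during which the arm holds its last target. There are 200 camera calls.

## Task

The ceramic setting bar is lying across the three probes of the flatness gauge: press the zero key, then put the bar away in its wooden cradle, gripping it with no more than 40 N and setting it down softly because it chips. Lay every scissor blank flat on the gauge with its pivot boss centred on a probe of its own and press the measure key. Then lay the blanks flat, side by side, in the wooden tray and leave the gauge switched to standby, without disturbing the other tools on the bench.

Things in the scene. Friction and masses are not known exactly. Their poses are not given: they have to be found in the camera images.
- gauge: Flatness gauge, fixed on the table: a black granite deck 140 (its x) by 270 (its y) mm on four steel pillars. Origin: centre of its underside; the flat deck surface is 60 mm above it. Three thin sprung probe pins come up through brass bushes (16 mm across, flush with the deck) on the deck's centre line, at gauge x = 0 and y = +80 (left, as seen from the robot), 0 and -80 mm (right); white scribed lines run along its x through each probe.
- probe_left (a joint): How far the left probe pin is pushed down, m. 0: free, its round 6 mm tip stands 2.5 mm above the deck; about 0.0025 when something lies flat on the deck over it; stop at 0.004. Very soft spring, 0.2 to 0.3 N.
- probe_mid (a joint): The same for the middle probe.
- probe_right (a joint): The same for the right probe.
- amplifier: Measuring amplifier of the gauge, fixed on the table behind the gauge: pale grey box 120 (x) by 170 (y) by 65 mm with three white keys in a black bezel on top near its front (robot) side and three dark displays behind them. Origin: centre of its underside, front towards its -x. The keys are, from left to right as seen from the robot (from its +y to its -y): standby, zero, measure. Each key cap is 40 (x) by 26 (y) mm, 36 mm from the next.
- key_standby (a joint): How far the standby key (left) is down, m. 0: up; about 0.0083: latched down; stop at 0.0105. The bank is interlocked: pressing a key down to its stop latches it there when let go, and about 5 mm down the key that was latched is released and pops up. A key let go before about 8 mm pops up again, and then none is latched. Pressing takes 2 to 5 N. At the start the standby key is down.
- key_zero (a joint): The same for the zero key (middle).
- key_measure (a joint): The same for the measure key (right).
- key_standby_top (a point): Centre of the top face of the standby key; moves with it. 79 mm above the table when up. Press straight down here.
- key_zero_top (a point): The same for the zero key.
- key_measure_top (a point): The same for the measure key.
- bar: Setting bar of white ceramic, loose, 210 (its x) by 22 (its y) by 14 mm (its z), 380 g. Origin: centre of its underside. Starts on the gauge deck, lengthways along the row of probes. Brittle: grip it across its 22 mm width with at most 40 N.
- cradle: Wooden cradle of the bar, fixed: base 56 (x) by 246 (y) by 15 mm, green felt strip on top; near both ends a pair of cheeks 12 mm high, 71 to 105 mm from the middle along y, 32 mm apart in x; end stops 226 mm apart. Open in the middle for the fingers. The bar lies along its y, either way round. Origin: centre of its underside; the centre of the bar's underside belongs 15 mm above it.
- blank_1: Ground steel scissor half, loose, 7 mm thick, 138 mm long, about 110 g. Origin: underside of the pivot boss, 26 (x) by 18 (y) mm, dark pivot spot on top, nearly its centre of mass. Blade along +x to 69 mm, 14 then (from 46 mm) 9 mm wide; shank 9 mm wide along -x, then the finger ring, 35 mm across, centre at x = -53 mm. Grip it across the boss (or the shank). Two or three are there.
- blank_2: Another, the same.
- blank_3: Another, the same.
- sheet: Cream work sheet, fixed, 190 (x) by 250 (y) by 3 mm, on which the blanks wait side by side. On the left or the right of the gauge. Origin: centre of its underside.
- tray: Flat wooden tray for the gauged blanks, fixed, 190 (x) by 220 (y) by 20 mm outside, walls and floor 6 mm, on the other side of the gauge. Origin: centre of its underside.
- hammer: Hammer with a pale wooden handle, 250 mm, loose. Leave alone.
- oilstone: Red-brown oilstone, 130 by 26 by 16 mm, loose. Leave alone.
- turnscrew: Screwdriver with a dark wooden handle, 170 mm, loose. Leave alone.
- mallet: Wooden mallet, 190 mm long, head 34 by 75 by 32 mm, loose. Leave alone.
- screw_box: Small clear plastic box of brass screws, 75 by 55 by 30 mm, loose. Leave alone.
- shears: Finished pair of scissors, lying half open, loose, about 150 mm. Not one of the blanks. Leave alone.
There are look-alikes about, which are no part of the job. There is more than one size of the bar; the one meant has the size given above.

How it is judged:
By the outcome, as a careful person would: the job done as asked, in the order asked, and still so for the second after the job is handed in, with the robot touching nothing.
Of blank_1, blank_2, blank_3 only 2 to 3 are there at a start; the rules pass over those that are not, and their reading is None.
At some moment in a run one of blank_1, blank_2, blank_3 may be knocked a few centimetres aside while the robot is not near it.
It also fails if it takes over 210 s, if anything falls off the work surface, if the arm or the gripper's body presses on something with over 40 N, if the wrist force passes 120 N, or if a joint passes its speed limit or range.

## Working session

There is one attempt and no reset: what is moved stays moved. The work goes in short steps, Python scripts to look and compute and a tool call to move; the robot and the scene stay as the last step left them, time stands still between calls to the robot, and variables do not carry over. Pictures are saved under pics/ and viewed, at most 16 in all, crops included, and the job is handed in when it is done.

Besides the shell and the picture viewer there is one more tool, called after "Request:" as name(argument=value, ...), one argument or row to a line, values as JSON. arm_command: Moves the arm, as the interface text tells. Its arguments: {"type":"object","properties":{"commands":{"type":"array"},"fingers":{"type":"number"},"force":{"type":"number"}},"required":["commands"]}

```bash
mkdir -p pics; cat > h.py <<'E'
import numpy as np, cv2
from workcell import r
def cap(n,f=None):
    im,d=r.capture(n)
    if f: cv2.imwrite(f'pics/{f}.png',im)
    return im,d
def world(n,d):
    c=r.camera_info(n);T=np.array(c['T'])
    v,u=np.mgrid[0:384,0:512].astype(float)
    K=np.array([[c['fx'],0,c['cx']],[0,c['fy'],c['cy']],[0,0,1]])
    p=cv2.undistortPoints(np.stack([u.ravel(),v.ravel()],1)[:,None],K,np.array([c['k1'],0,0,0.]))[:,0]
    z=d.ravel()
    P=np.stack([p[:,0]*z,-p[:,1]*z,-z],1)@T[:3,:3].T+T[:3,3]
    return P.reshape(384,512,3)
E
python3 - <<'E'
from h import *
for n in('scene','top'):
    im,d=cap(n,n+'0'); c=r.camera_info(n); print(n,{k:np.round(v,3).tolist() for k,v in c.items()})
    np.savez(n+'0',im=im,P=world(n,d),d=d)
s=r.observe(); print(s['eef_pos'],s['eef_rot'],s['time_s'])
E
```

```text
scene {'fx': 467.605, 'fy': 467.605, 'cx': 258.244, 'cy': 186.963, 'k1': 0.053, 'T': [[0.836, -0.352, 0.421, 1.046], [0.548, 0.51, -0.663, -0.914], [0.018, 0.785, 0.619, 0.95], [0.0, 0.0, 0.0, 1.0]]}
top {'fx': 357.859, 'fy': 357.859, 'cx': 260.519, 'cy': 189.056, 'k1': 0.011, 'T': [[0.015, 0.997, -0.078, 0.405], [-0.999, 0.018, 0.035, 0.013], [0.037, 0.077, 0.996, 1.01], [0.0, 0.0, 0.0, 1.0]]}
[0.15430506 0.60510458 0.24728049] [[-9.68967208e-01  2.47188393e-01 -6.69152652e-04]
 [ 2.47189189e-01  9.68965774e-01 -1.68318145e-03]
 [ 2.32323100e-04 -1.79635493e-03 -9.99998360e-01]] 0.1
```

View pics/scene0.png

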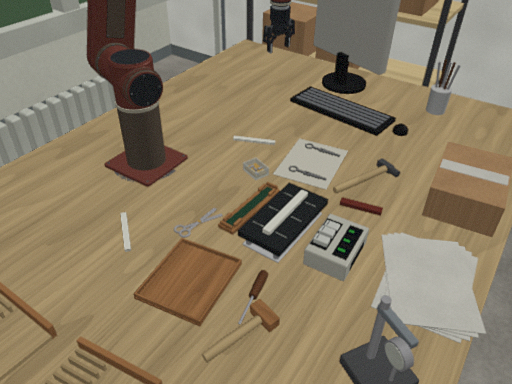

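View pics/top0.png

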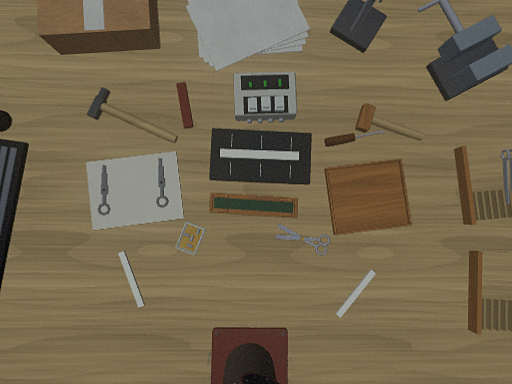

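The top view shows two blanks on the sheet at (104,188) and (162,182). The tray is at (368,197), the cradle at (254,206), the gauge at (260,156), and the keys at (252/266/280,103). White bars: on the gauge (259,155), and on the table at (131,279) and (356,293). The one on the gauge should be the bar meant, so I'll measure its size.

```bash
cat > m.py <<'E'
from h import *
D=np.load('top0.npz');im,P,d=D['im'],D['P'],D['d']
hsv=cv2.cvtColor(im,cv2.COLOR_BGR2HSV)
def rect(name,m,box,zr):
    u0,v0,u1,v1=box
    k=np.zeros((384,512),bool);k[v0:v1,u0:u1]=1
    k&=m&(P[...,2]>zr[0])&(P[...,2]<zr[1])
    q=P[k]; c,s,a=cv2.minAreaRect((q[:,:2]*1000).astype(np.float32))
    print(name,len(q),np.round(c,1),np.round(s,1),round(a,1),'z',np.round(np.median(q[:,2])*1000,1))
    return k
al=np.ones((384,512),bool)
V=hsv[...,2];S=hsv[...,1]
for nm,b in dict(bargauge=(200,140,320,172),barL=(110,245,150,312),barR=(330,262,385,322)).items():
    rect(nm,(V>130)&(S<60),b,(-.02,.2))
rect('deck',al,(200,120,322,195),(.045,.07))
rect('amp',al,(225,65,305,130),(.05,.1))
rect('cradle',al,(200,188,308,222),(.008,.05))
rect('felt',(hsv[...,0]>50)&(hsv[...,0]<95)&(S>60),(200,188,308,222),(.0,.05))
rect('tray',al,(315,155,420,240),(.012,.03))
rect('keys',(V>150)&(S<50),(240,92,295,114),(.05,.1))
for i,b in enumerate([(240,92,259,114),(259,92,273,114),(273,92,295,114)]): rect('key%d'%i,(V>150)&(S<50),b,(.05,.1))
rect('sheet',(V>130)&(S<70),(80,145,190,235),(-.01,.02))
for i,b in enumerate([(95,155,118,222),(150,150,174,214)]):
    rect('blank%d'%i,(V<130),b,(-.01,.03))
print('table z',np.median(P[300:320,200:320,2]),np.median(P[60:80,150:180,2]))
E
python3 m.py; python3 - <<'E'
import cv2
i=cv2.imread('pics/top0.png')
a=cv2.resize(i[85:235,80:180],None,fx=4,fy=4,interpolation=2)
b=cv2.resize(i[85:235,200:300],None,fx=4,fy=4,interpolation=2)
cv2.imwrite('pics/c0.png',cv2.hconcat([a,b]))
E
```

```text
bargauge 673 [567.8 -15.9] [ 80.3 206.7] 6.7 z 73.8
barL 380 [232.3 328.5] [158.1  22. ] 22.4 z 10.7
barR 367 [ 197.8 -292.4] [ 23.2 159.1] 50.5 z 9.8
deck 4547 [568.1 -19.2] [270.2 140.7] 88.4 z 59.9
amp 2808 [722.2 -16.3] [155.6 196.4] 3.3 z 66.4
cradle 1768 [437.4  -2.8] [246.  56.] 87.4 z 15.6
felt 549 [438.7  -2.8] [217.3  26.6] 87.4 z 15.5
tray 710 [ 463.  -316.4] [195.8 237.4] 8.0 z 18.6
keys 133 [707.7 -30.4] [ 39.8 124.4] 5.2 z 77.5
key0 49 [702.8  12.7] [40.4 35. ] 1.2 z 71.0
key1 35 [707.8 -28.5] [32.6 21.4] 1.1 z 78.6
key2 49 [711.8 -73.3] [39.7 36.9] 0.7 z 78.8
sheet 5621 [455.1 321.6] [236.5 262.6] 8.9 z 3.5
blank0 415 [488.  411.8] [168.1  60.2] 0.6 z 8.5
blank1 304 [510.3 262.6] [ 64.  163.1] 87.3 z 9.7
table z -5.511562622784183e-05 0.0006957691344290362
```

View pics/c0.png

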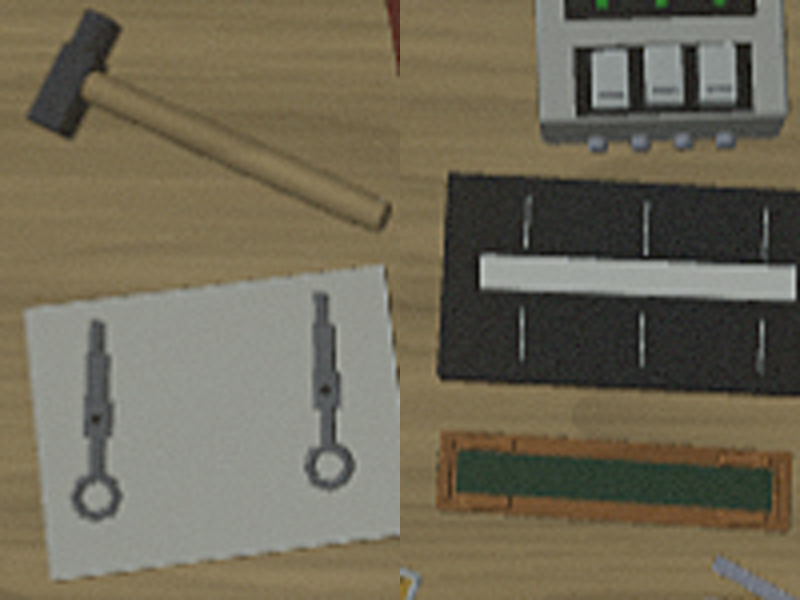

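The left panel shows both blanks with pivot spots at top pixels (103.8,189.8) and (161.3,182.5), and rings toward the robot. The right panel shows the gauge bar, about 207x22 mm, with keys above. Three bars are candidates: (259,155) is about 207 mm long, while (131,279) and (356,293) are about 158 mm. The one on the gauge fits 210 mm. Next I'll refine the positions by intersecting rays with the known heights.

```bash
cat >> h.py <<'E'
def atz(n,pts,z):
    c=r.camera_info(n);T=np.array(c['T'])
    K=np.array([[c['fx'],0,c['cx']],[0,c['fy'],c['cy']],[0,0,1]])
    p=cv2.undistortPoints(np.array(pts,float).reshape(-1,1,2),K,np.array([c['k1'],0,0,0.]))[:,0]
    R=np.c_[p[:,0],-p[:,1],-np.ones(len(p))]@T[:3,:3].T
    return (T[:3,3]+R*((z-T[2,3])/R[:,2])[:,None])[:,:2]*1000
def blob(n,m,z,box):
    u0,v0,u1,v1=box; k=np.zeros(m.shape,bool);k[v0:v1,u0:u1]=m[v0:v1,u0:u1]
    nn,l,st,_=cv2.connectedComponentsWithStats(k.astype(np.uint8))
    j=1+np.argmax(st[1:,4]);v,u=np.nonzero(l==j)
    q=atz(n,np.c_[u,v],z); c=q.mean(0); w,e=np.linalg.eigh(np.cov((q-c).T)); a=e[:,1]
    pr=(q-c)@a
    return c,np.degrees(np.arctan2(a[1],a[0])),len(q),np.ptp(pr),q
E
cat > m2.py <<'E'
from h import *
D=np.load('top0.npz');im,P=D['im'],D['P'];hsv=cv2.cvtColor(im,cv2.COLOR_BGR2HSV);V=hsv[...,2];S=hsv[...,1]
def sh(nm,*a):
    c,an,n,L,q=blob('top',*a);print(nm,np.round(c,1),round(an,1),n,round(L,1));return q
sh('bar',(V>130)&(S<60)&(P[...,2]>.066),.074,(200,140,320,172))
sh('felt',(hsv[...,0]>50)&(hsv[...,0]<95)&(S>60),.0155,(200,188,308,222))
sh('deck+bar',(V<70)|((V>130)&(S<60)),.06,(200,120,322,187))
for b,z in(((240,92,259,114),.0712),((259,92,273,114),.079),((273,92,295,114),.079)): sh('key',(V>150)&(S<50),z,b)
for b in((95,155,118,222),(150,150,174,214)): sh('blank',(V<125)&(hsv[...,2]>0),.009,b)
print('spots',atz('top',[(103.75,189.75),(161.25,182.5)],.01),'rings',atz('top',[(104.25,209),(162.5,201.5)],.01))
E
python3 m2.py
python3 - <<'E'
from h import *
D=np.load('top0.npz');P=D['P']
# tray walls
m=np.zeros((384,512),bool);m[150:245,312:425]=1
k=m&(P[...,2]>.012)&(P[...,2]<.03)
u=np.nonzero(k);from collections import Counter
q=P[k][:,:2]*1000
n,l,st,_=cv2.connectedComponentsWithStats(k.astype(np.uint8));j=1+np.argmax(st[1:,4]);q=(P[l==j][:,:2]*1000).astype(np.float32);print(cv2.minAreaRect(q),len(q))
# other tools nearby: shears z
for nm,(a,b,c,d) in dict(shears=(270,222,332,257),screw=(325,128,390,150),box=(172,218,208,258)).items():
    z=P[b:d,a:c,:]; k=z[...,2]>.004; print(nm,np.round(z[k].min(0),3),np.round(z[k].max(0),3))
E
```

```text
bar [570.4 -15. ] 88.9 621 207.1
felt [439.   -1.6] 87.4 553 217.5
deck+bar [567.7 -18.6] 88.5 5009 269.2
key [706.5   6.8] 171.0 47 35.7
key [711.5 -20.3] -179.6 22 32.7
key [712.7 -75. ] -175.0 22 38.2
blank [470.4 409.1] -177.5 323 138.4
blank [491.8 254.4] -175.2 286 137.6
spots [[473.30839478 409.60556426]
 [496.32158044 253.80269936]] rings [[420.40921349 405.67523868]
 [443.59942274 248.45226605]]
((467.1578674316406, -324.21832275390625), (189.8501434326172, 220.75205993652344), 8.03685474395752) 708
shears [ 0.304 -0.223  0.004] [0.405 0.013 1.01 ]
screw [ 0.405 -0.386  0.004] [0.665 0.013 1.01 ]
box [0.295 0.013 0.004] [0.405 0.222 1.01 ]
```

```bash
cat >> h.py <<'E'
def plan(x,y,z,yaw):
    """shift (tool axes, mm) and roll to world TCP x,y,z (mm) with tool y at world angle yaw (deg, mod 180)"""
    s=r.observe();R=np.array(s['eef_rot']);p=np.array(s['eef_pos'])*1000
    t=R.T@(np.array([x,y,z])-p)
    cur=np.degrees(np.arctan2(R[1,1],R[0,1])); w=(yaw-cur+90)%180-90
    print('t',round(s['time_s'],1),'pos',np.round(p,1),'yaw',round(cur,1),'q',np.round(s['qpos'],2),'F',np.round(s['wrist_force'],1),'gap',round(s['finger_gap'],3),'grip',round(s['grip_force'],1))
    print('  shift',np.round(t/1000,4).tolist(),'roll',round(-w,1),'or',round(-w+180*np.sign(w),1))
E
python3 - <<'E'
from h import *
print(atz('top',[(252.5,104.5)],.071),atz('top',[(266,103.75),(279.25,103.25)],.079))
D=np.load('top0.npz');P=D['P']
k=np.zeros((384,512),bool);k[222:257,270:332]=1
q=P[k&(P[...,2]>.004)&(P[...,2]<.1)];print('shears',q.min(0),q.max(0))
plan(560,130,150,-1.5)
E
```

```text
[[705.0886379    4.70586376]] [[705.5363677  -31.08879843]
 [707.84509102 -66.40486368]]
shears [ 0.30396049 -0.22258044  0.00401205] [ 0.39346676 -0.05926473  0.01327569]
t 0.1 pos [154.3 605.1 247.3] yaw 75.7 q [ 1.19  0.22  1.53  0.    1.39 -0.13] F [ 0.2 -0.7 -0.5] gap 1.004 grip 0.0
  shift [-0.5106, -0.3599, 0.0978] roll 77.2 or -102.8
```

```bash
python3 -c "
from h import *
plan(705.5,-31,160,2)"
```

```text
t 0.1 pos [154.3 605.1 247.3] yaw 75.7 q [ 1.19  0.22  1.53  0.    1.39 -0.13] F [ 0.2 -0.7 -0.5] gap 1.004 grip 0.0
  shift [-0.6913, -0.48, 0.088] roll 73.7 or -106.3
```

Request:
arm_command(
  commands=[
    [[-0.34,-0.24,0.03],70],
    [[-0.34,-0.24,0.03],70],
    [[-0.34,-0.24,0.03],70],
    [[-0.34,-0.24,0.03],70],
    [[-0.34,-0.24,0.03],70],
    [[-0.34,-0.24,0.03],70],
    [[-0.34,-0.24,0.03],70],
    [[-0.34,-0.24,0.03],70],
  ],
  fingers=0,
  force=25,
)

```text
time_s: 0.9
eef_pos: [0.4142, 0.3003, 0.2192]
eef_rot: [[-0.115, 0.993, -0.0], [0.993, 0.115, -0.0], [0.0, -0.0, -1.0]]
wrist_force: [0.8, 0.3, 0.5]
finger_gap: -0.004
grip_force: 0.0
```

```bash
python3 -c "
from h import *
plan(705.5,-31,130,2)"
```

```text
t 0.9 pos [414.2 300.3 219.2] yaw 6.6 q [ 0.47 -0.03  1.85  0.    1.32  0.36] F [0.8 0.3 0.5] gap -0.004 grip 0.0
  shift [-0.3625, 0.2514, 0.0891] roll 4.6 or -175.4
```

Request:
arm_command(
  commands=[
    [[-0.362,0.251,0.089],4.6],
    [[-0.362,0.251,0.089],4.6],
    [[-0.362,0.251,0.089],4.6],
    [[-0.362,0.251,0.089],4.6],
    [[-0.362,0.251,0.089],4.6],
    [[-0.362,0.251,0.089],4.6],
    [[-0.362,0.251,0.089],4.6],
    [[-0.362,0.251,0.089],4.6],
  ],
)

```text
time_s: 1.7
eef_pos: [0.6748, 0.0075, 0.1392]
eef_rot: [[-0.04, 0.999, -0.001], [0.999, 0.04, 0.0], [0.0, -0.001, -1.0]]
wrist_force: [0.2, 0.4, 0.6]
finger_gap: 0.005
grip_force: 0.0
```

Request:
arm_command(
  commands=[
    [[0,0,0],0],
    [[0,0,0],0],
  ],
)

```text
time_s: 1.9
eef_pos: [0.6736, 0.008, 0.1384]
eef_rot: [[-0.038, 0.999, -0.003], [0.999, 0.038, 0.001], [0.001, -0.003, -1.0]]
wrist_force: [-0.4, 0.6, 0.2]
finger_gap: -0.001
grip_force: 0.0
```

```bash
python3 -c "
from h import *
plan(705.5,-31,98,2)"
```

```text
t 1.9 pos [673.6   8.  138.4] yaw 2.2 q [-0.11  0.43  1.48  0.    1.24 -0.14] F [-0.4  0.6  0.2] gap -0.001 grip 0.0
  shift [-0.0402, 0.0305, 0.0403] roll 0.2 or -179.8
```

Request:
arm_command(
  commands=[
    [[-0.04,0.031,0.02],0],
    [[-0.04,0.031,0.02],0],
    [[-0.04,0.031,0.036],0],
    [[-0.04,0.031,0.036],0],
    [[-0.04,0.031,0.036],0],
  ],
)

```text
time_s: 2.4
eef_pos: [0.7057, -0.0279, 0.1041]
eef_rot: [[-0.042, 0.999, -0.001], [0.999, 0.042, 0.0], [0.001, -0.001, -1.0]]
wrist_force: [0.2, -0.3, 0.4]
finger_gap: -0.0
grip_force: 0.0
```

```bash
python3 -c "
from h import *
plan(705.5,-31,85,2)
cap('scene','s1')
i=cv2.imread('pics/s1.png')[150:310,220:400];cv2.imwrite('pics/s1c.png',cv2.resize(i,None,fx=4,fy=3.6,interpolation=2))"
```

```text
t 2.4 pos [705.7 -27.9 104.1] yaw 2.4 q [-0.15  0.53  1.4   0.    1.21 -0.19] F [ 0.2 -0.3  0.4] gap -0.0 grip 0.0
  shift [-0.0031, -0.0003, 0.0191] roll 0.4 or -179.6
```

View pics/s1c.png

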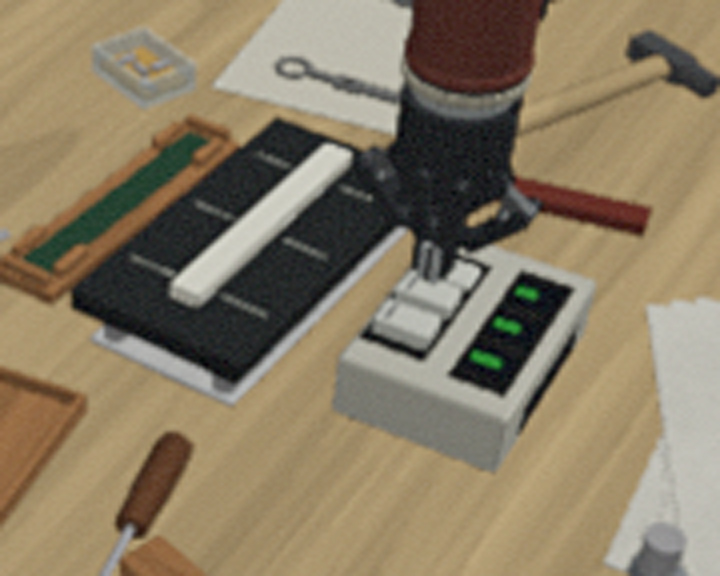

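The fingertips are just above the middle key, at crop (432,275) against the key at (430,292). I'll shift 3 mm to -y and press.

Request:
arm_command(
  commands=[
    [[-0.003,0,0.004],0],
    [[-0.003,0,0.008],0],
    [[-0.003,0,0.012],0],
    [[-0.003,0,0.015],0],
    [[-0.003,0,0.0165],0],
    [[-0.003,0,0.0165],0],
  ],
)

```text
time_s: 3.05
eef_pos: [0.7072, -0.0325, 0.0879]
eef_rot: [[-0.041, 0.999, 0.001], [0.999, 0.041, -0.0], [-0.0, 0.001, -1.0]]
wrist_force: [1.1, 1.1, 1.5]
finger_gap: 0.004
grip_force: 0.9
```

Request:
arm_command(
  commands=[
    [[0,0,0.002],0],
    [[0,0,0.0035],0],
    [[0,0,0.0035],0],
  ],
)

```text
time_s: 3.35
eef_pos: [0.7073, -0.0325, 0.0855]
eef_rot: [[-0.041, 0.999, 0.001], [0.999, 0.041, -0.0], [-0.0, 0.001, -1.0]]
wrist_force: [-0.7, -0.0, 7.5]
finger_gap: -0.002
grip_force: 3.9
```

Request:
arm_command(
  commands=[
    [[0,0,0.0015],0],
    [[0,0,0.0015],0],
  ],
)

```text
time_s: 3.55
eef_pos: [0.7074, -0.0325, 0.0854]
eef_rot: [[-0.041, 0.999, 0.001], [0.999, 0.041, -0.0], [-0.0, 0.001, -1.0]]
wrist_force: [-4.6, 0.7, 14.9]
finger_gap: 0.0
grip_force: 7.2
```

Request:
arm_command(
  commands=[
    [[0,0,-0.02],0],
    [[0,0,-0.06],0],
    [[0,0,-0.06],0],
    [[0,0,-0.06],0],
  ],
  fingers=70,
)

```text
time_s: 3.95
eef_pos: [0.7074, -0.0327, 0.1441]
eef_rot: [[-0.041, 0.999, 0.002], [0.999, 0.041, -0.0], [-0.001, 0.002, -1.0]]
wrist_force: [-0.2, -0.1, 0.3]
finger_gap: 0.681
grip_force: 0.0
```

```bash
python3 -c "
from h import *
im,d=cap('scene','s2');P=world('scene',d)
i=im[200:280,300:380];cv2.imwrite('pics/s2c.png',cv2.resize(i,None,fx=6,fy=6,interpolation=2))
plan(569.5,-15.5,130,-1.5)"
```

```text
t 4.0 pos [706.4 -32.5 142.3] yaw 2.3 q [-0.16  0.5   1.38 -0.    1.27 -0.2 ] F [-0.7 -0.2 -0.6] gap 0.704 grip 0.0
  shift [0.0226, -0.1361, 0.0124] roll 3.8 or -176.2
```

View pics/s2c.png

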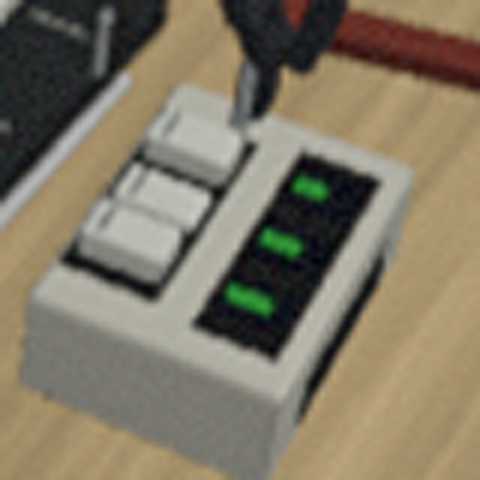

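The middle key at (165,190) is down and its neighbours are up, so zero is latched and standby is released. Stop contact came at TCP z 85.4, so the tips stand 17 mm ahead when shut. Next is the bar.

Request:
arm_command(
  commands=[
    [[0.023,-0.136,0.012],3.6],
    [[0.023,-0.136,0.012],3.6],
    [[0.023,-0.136,0.012],3.6],
    [[0.023,-0.136,0.012],3.6],
    [[0.023,-0.136,0.03],3.6],
    [[0.023,-0.136,0.03],3.6],
    [[0.023,-0.136,0.03],3.6],
  ],
)

```text
time_s: 4.7
eef_pos: [0.5697, -0.015, 0.1119]
eef_rot: [[0.022, 1.0, -0.002], [1.0, -0.022, 0.0], [0.0, -0.002, -1.0]]
wrist_force: [0.6, -0.7, 0.1]
finger_gap: 0.702
grip_force: 0.0
```

```bash
python3 -c "
from h import *
plan(569.5,-15.5,80,-1.3)"
```

```text
t 4.7 pos [569.7 -15.  111.9] yaw -1.3 q [-0.16  0.23  1.79 -0.    1.13 -0.14] F [ 0.6 -0.7  0.1] gap 0.702 grip 0.0
  shift [-0.0005, -0.0001, 0.0319] roll 0.0 or -180.0
```

Request:
arm_command(
  commands=[
    [[0,0,0.015],0],
    [[0,0,0.025],0],
    [[0,0,0.033],0],
    [[0,0,0.033],0],
  ],
)

```text
time_s: 5.1
eef_pos: [0.5687, -0.0149, 0.0777]
eef_rot: [[0.022, 1.0, -0.003], [1.0, -0.022, 0.001], [0.0, -0.004, -1.0]]
wrist_force: [-0.4, 0.1, 0.7]
finger_gap: 0.705
grip_force: 0.0
```

Request:
arm_command(
  commands=[
    [[0,0,0],0],
    [[0,0,0],0],
    [[0,0,0],0],
    [[0,0,0],0],
    [[0,0,0],0],
    [[0,0,0],0],
    [[0,0,0],0],
    [[0,0,0],0],
  ],
  fingers=20,
  force=28,
)

```text
time_s: 5.9
eef_pos: [0.5704, -0.0151, 0.0805]
eef_rot: [[0.022, 1.0, 0.001], [1.0, -0.022, -0.0], [-0.0, 0.001, -1.0]]
wrist_force: [-1.2, 0.0, 5.4]
finger_gap: 0.248
grip_force: 28.7
```

Request:
arm_command(
  commands=[
    [[0,0,-0.005],0],
    [[0,0,-0.02],0],
    [[0,0,-0.05],0],
    [[0,0,-0.05],0],
    [[0,0,-0.05],0],
  ],
)

```text
time_s: 6.4
eef_pos: [0.5706, -0.0152, 0.1305]
eef_rot: [[0.022, 1.0, 0.002], [1.0, -0.022, -0.0], [-0.0, 0.002, -1.0]]
wrist_force: [0.3, 0.4, -4.2]
finger_gap: 0.247
grip_force: 28.0
```

```bash
python3 -c "
from h import *
plan(438,-2,80,-2.6)
im,d=cap('top');im2,d2=cap('scene','s3')
cv2.imwrite('pics/t3c.png',cv2.resize(im[120:230,190:330],None,fx=5,fy=5,interpolation=2))"
```

```text
t 6.4 pos [570.6 -15.2 130.5] yaw -1.3 q [-0.16  0.2   1.78  0.    1.16 -0.14] F [ 0.3  0.4 -4.2] gap 0.247 grip 28.0
  shift [0.0102, -0.1329, 0.0502] roll 1.3 or -178.7
```

View pics/s3.png

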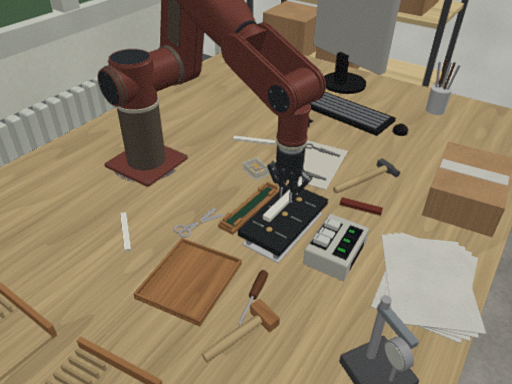

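The bar is held level at (285,205) with the probes and bushes free below, so I'll carry it over the cradle.

Request:
arm_command(
  commands=[
    [[0.01,-0.132,0],1.3],
    [[0.01,-0.132,0],1.3],
    [[0.01,-0.132,0],1.3],
    [[0.01,-0.132,0.02],1.3],
    [[0.01,-0.132,0.05],1.3],
    [[0.01,-0.132,0.07],1.3],
    [[0.01,-0.132,0.07],1.3],
    [[0.01,-0.132,0.07],1.3],
  ],
)

```text
time_s: 7.3
eef_pos: [0.4373, -0.002, 0.0591]
eef_rot: [[0.045, 0.999, -0.003], [0.999, -0.045, 0.0], [0.0, -0.003, -1.0]]
wrist_force: [0.4, -0.3, -3.8]
finger_gap: 0.247
grip_force: 28.8
```

```bash
python3 -c "
from h import *
plan(438.5,-2,37,-2.6)
im,d=cap('top');im2,d2=cap('scene')
P=world('top',d);hsv=cv2.cvtColor(im,cv2.COLOR_BGR2HSV)
m=(hsv[...,2]>120)&(hsv[...,1]<60)&(P[...,2]>.03)
for b in ((190,180,252,230),(252,180,330,230)):
  try:
    c,a,n,L,q=blob('top',m,.061,b);print(c,a,n,L,q.min(0),q.max(0))
  except Exception as e: print(e)
a=cv2.resize(im[180:230,190:330],None,fx=5.7,fy=5.7,interpolation=2);b=cv2.resize(im2[170:240,200:300],(a.shape[1],310),interpolation=2)
cv2.imwrite('pics/t4.png',cv2.vconcat([a,b]))"
```

```text
t 7.3 pos [437.3  -2.   59.1] yaw -2.6 q [-0.19  0.01  2.15  0.    0.99 -0.14] F [ 0.4 -0.3 -3.8] gap 0.247 grip 28.8
  shift [0.0, 0.0012, 0.0221] roll 0.0 or -180.0
[442.23016314  97.71206746] 169.50911420860297 20 19.138754262659074 [432.04269334  93.9735615 ] [450.61816317 101.66483453]
[ 431.39670487 -105.13735895] -179.52059586848728 6 13.284447998869105 [ 424.75667047 -105.19289479] [ 438.04065345 -105.08174272]
```

View pics/t4.png

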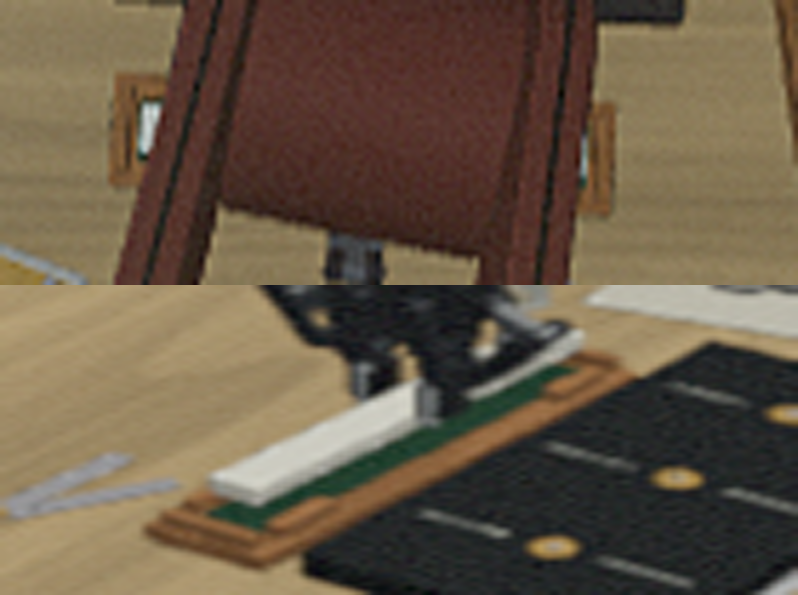

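The bar is centred over the cradle, with its ends at top-crop (148,128) and (585,155), so I'll lower it gently.

Request:
arm_command(
  commands=[
    [[0,0.001,0.008],0],
    [[0,0.001,0.014],0],
    [[0,0.001,0.018],0],
    [[0,0.001,0.02],0],
    [[0,0.001,0.021],0],
    [[0,0.001,0.0215],0],
    [[0,0.001,0.0215],0],
  ],
)

```text
time_s: 8.1
eef_pos: [0.4394, -0.0022, 0.0384]
eef_rot: [[0.045, 0.999, 0.0], [0.999, -0.045, -0.0], [-0.0, 0.0, -1.0]]
wrist_force: [-0.1, -0.7, -3.9]
finger_gap: 0.248
grip_force: 28.8
```

Request:
arm_command(
  commands=[
    [[0,0,0.0005],0],
    [[0,0,0.001],0],
    [[0,0,0.0015],0],
    [[0,0,0.002],0],
    [[0,0,0.002],0],
  ],
)

```text
time_s: 8.6
eef_pos: [0.4392, -0.0022, 0.0363]
eef_rot: [[0.045, 0.999, -0.0], [0.999, -0.045, 0.0], [0.0, -0.0, -1.0]]
wrist_force: [0.2, 0.2, -3.1]
finger_gap: 0.244
grip_force: 28.8
```

Request:
arm_command(
  commands=[
    [[0,0,0.0005],0],
    [[0,0,0.001],0],
    [[0,0,0.001],0],
  ],
)

```text
time_s: 8.9
eef_pos: [0.4393, -0.0022, 0.0355]
eef_rot: [[0.045, 0.999, -0.0], [0.999, -0.045, 0.0], [-0.0, -0.0, -1.0]]
wrist_force: [-0.7, 0.0, -0.5]
finger_gap: 0.244
grip_force: 29.2
```

Request:
arm_command(
  commands=[
    [[0,0,0.0003],0],
    [[0,0,0.0003],0],
  ],
)

```text
time_s: 9.1
eef_pos: [0.4393, -0.0022, 0.0355]
eef_rot: [[0.045, 0.999, -0.0], [0.999, -0.045, -0.0], [-0.0, -0.0, -1.0]]
wrist_force: [-2.6, 0.6, 6.1]
finger_gap: 0.251
grip_force: 29.8
```

Request:
arm_command(
  commands=[
    [[0,0,0],0],
    [[0,0,0],0],
    [[0,0,0],0],
    [[0,0,0],0],
    [[0,0,-0.015],0],
    [[0,0,-0.05],0],
    [[0,0,-0.1],0],
    [[0,0,-0.12],0],
  ],
  fingers=45,
)

```text
time_s: 9.9
eef_pos: [0.4415, -0.0026, 0.1595]
eef_rot: [[0.045, 0.999, 0.006], [0.999, -0.045, -0.001], [-0.001, 0.006, -1.0]]
wrist_force: [1.3, 0.7, 0.1]
finger_gap: 0.451
grip_force: 0.0
```

```bash
python3 -c "
from h import *
plan(473,409.5,120,3+90)
plan(496,253.8,120,5+90)"
```

```text
t 9.9 pos [441.5  -2.6 159.5] yaw -2.6 q [-0.18 -0.15  2.08  0.    1.21 -0.14] F [1.3 0.7 0.1] gap 0.451 grip 0.0
  shift [0.4131, 0.0128, 0.0392] roll 84.4 or -95.6
t 9.9 pos [441.5  -2.6 159.5] yaw -2.6 q [-0.18 -0.15  2.08  0.    1.21 -0.14] F [1.3 0.7 0.1] gap 0.451 grip 0.0
  shift [0.2586, 0.0427, 0.0395] roll 82.4 or -97.6
```

```bash
cat > bl.py <<'E'
from h import *
im,d=cap('top');hsv=cv2.cvtColor(im,cv2.COLOR_BGR2HSV)
m=(hsv[...,2]<125).astype(np.uint8)
cv2.imwrite('pics/last.png',im)
k=np.zeros_like(m);k[152:228,88:185]=m[152:228,88:185]
n,l,st,ct=cv2.connectedComponentsWithStats(k)
for j in range(1,n):
    if 150<st[j,4]<500:
        v,u=np.nonzero(l==j);q=atz('top',np.c_[u,v],.009);c=q.mean(0);w,e=np.linalg.eigh(np.cov((q-c).T));a=e[:,1]*np.sign(e[0,1])
        pr=(q-c)@a; b=c+a*((pr.max()+pr.min())/2)  # mid length: boss is 1 mm ahead of mid
        # darkest spot near boss
        print(ct[j].round(1),st[j,4],'c',c.round(1),'yaw',np.degrees(np.arctan2(a[1],a[0])).round(1),'len',np.ptp(pr).round(1),'mid',b.round(1))
E
python3 bl.py
```

```text
[161.2 183.9] 267 c [492.5 254. ] yaw 5.0 len 137.5 mid [497.  254.4]
[103.8 191.1] 278 c [469.7 409.5] yaw 2.3 len 135.8 mid [474.4 409.7]
```

Request:
arm_command(
  commands=[
    [[0.2,0.03,0.0],69],
    [[0.2,0.03,0.0],69],
    [[0.2,0.03,0.0],69],
    [[0.2,0.03,0.0],69],
    [[0.2,0.03,0.0],69],
    [[0.2,0.03,0.0],69],
    [[0.2,0.03,0.0],69],
    [[0.2,0.03,0.0],69],
  ],
  fingers=60,
)

```text
time_s: 10.75
eef_pos: [0.4778, 0.1967, 0.1542]
eef_rot: [[0.919, 0.395, -0.001], [0.395, -0.919, -0.0], [-0.001, -0.0, -1.0]]
wrist_force: [0.1, -0.2, -0.2]
finger_gap: 0.597
grip_force: 0.0
```

```bash
python3 -c "
from h import *
plan(496.8,254.2,50,95)"
```

```text
t 10.8 pos [477.8 196.7 154.2] yaw -66.7 q [ 0.24  0.05  1.9  -0.    1.19  1.4 ] F [ 0.1 -0.2 -0.2] gap 0.597 grip 0.0
  shift [0.0403, -0.0453, 0.1041] roll 18.3 or -161.7
```

Request:
arm_command(
  commands=[
    [[0.04,-0.045,0.03],9],
    [[0.04,-0.045,0.06],18.3],
    [[0.04,-0.045,0.1],18.3],
    [[0.04,-0.045,0.1],18.3],
    [[0.04,-0.045,0.1],18.3],
    [[0.04,-0.045,0.1],18.3],
  ],
)

```text
time_s: 11.35
eef_pos: [0.4984, 0.2537, 0.0571]
eef_rot: [[0.996, 0.092, 0.003], [0.092, -0.996, 0.001], [0.003, -0.001, -1.0]]
wrist_force: [0.5, -0.7, 0.4]
finger_gap: 0.6
grip_force: 0.0
```

```bash
python3 -c "
from h import *
plan(496.8,254.2,22,95)"
```

```text
t 11.3 pos [498.4 253.7  57.1] yaw -84.7 q [ 0.33  0.28  1.84 -0.    1.01  1.81] F [ 0.5 -0.7  0.4] gap 0.6 grip 0.0
  shift [-0.0017, -0.0006, 0.0351] roll 0.3 or -179.7
```

Request:
arm_command(
  commands=[
    [[-0.001,-0.001,0.015],0],
    [[-0.001,-0.001,0.028],0],
    [[-0.001,-0.001,0.035],0],
    [[-0.001,-0.001,0.035],0],
  ],
)

```text
time_s: 11.75
eef_pos: [0.4945, 0.2539, 0.0184]
eef_rot: [[0.996, 0.091, -0.003], [0.091, -0.996, -0.001], [-0.003, 0.001, -1.0]]
wrist_force: [-0.3, -0.1, -0.1]
finger_gap: 0.596
grip_force: 0.0
```

Request:
arm_command(
  commands=[
    [[0,0,0],0],
    [[0,0,0],0],
    [[0,0,0],0],
    [[0,0,0],0],
    [[0,0,0],0],
    [[0,0,0],0],
    [[0,0,0],0],
    [[0,0,0],0],
  ],
  fingers=10,
  force=35,
)

```text
time_s: 12.55
eef_pos: [0.4964, 0.2546, 0.0206]
eef_rot: [[0.996, 0.091, 0.001], [0.091, -0.996, 0.0], [0.001, -0.0, -1.0]]
wrist_force: [-0.1, 0.1, 6.3]
finger_gap: 0.194
grip_force: 35.0
```

Request:
arm_command(
  commands=[
    [[0,0,-0.005],0],
    [[0,0,-0.03],0],
    [[0,0,-0.08],0],
    [[0,0,-0.11],0],
    [[0,0,-0.11],0],
  ],
)

```text
time_s: 13.05
eef_pos: [0.4988, 0.2555, 0.1352]
eef_rot: [[0.996, 0.092, 0.008], [0.092, -0.996, 0.003], [0.008, -0.002, -1.0]]
wrist_force: [0.7, -0.2, -1.2]
finger_gap: 0.191
grip_force: 34.4
```

```bash
python3 -c "
from h import *
for n,b in(('top',(205,125,315,190)),('scene',(235,180,330,260))):
  im,d=cap(n,n+'5');h=cv2.cvtColor(im,cv2.COLOR_BGR2HSV)
  m=((h[...,0]>8)&(h[...,0]<30)&(h[...,1]>90)&(h[...,2]>90)).astype(np.uint8)
  k=np.zeros_like(m);k[b[1]:b[3],b[0]:b[2]]=m[b[1]:b[3],b[0]:b[2]]
  N,l,st,ct=cv2.connectedComponentsWithStats(k)
  for j in range(1,N):
    if 8<st[j,4]<80: print(n,ct[j].round(1),st[j,4],atz(n,[ct[j]],.06).round(1))
plan(566,-99,130,88.5)
i=cv2.imread('pics/top5.png')[120:225,190:330];j=cv2.imread('pics/scene5.png')[130:270,200:340]
cv2.imwrite('pics/c5.png',cv2.hconcat([cv2.resize(i,(400,300)),cv2.resize(j,(400,300))]))"
```

```text
top [259.5 126.7] 19 [[647.8 -15.2]]
top [281.4 127.8] 17 [[646.5 -74.7]]
top [305.  129.2] 43 [[ 644.1 -138.9]]
top [272.1 127.6] 10 [[646.3 -49.4]]
top [208.8 133.9] 36 [[624.8 120.4]]
top [287.5 129.7] 10 [[641.6 -91.2]]
top [312.8 139.3] 14 [[ 616.8 -160.2]]
top [207.8 156.5] 51 [[563.7 121.4]]
top [312.4 150.1] 37 [[ 587.1 -159.2]]
top [230.6 154. ] 27 [[571.8  60.8]]
top [260.6 155.4] 27 [[569.6 -19.5]]
top [290.4 156.7] 27 [[567.9 -99.7]]
top [312.  171.4] 68 [[ 529.4 -158.5]]
top [221.5 181.8] 10 [[496.6  83.4]]
top [231.8 183.8] 29 [[491.9  55.9]]
top [247.3 185.1] 26 [[489.   14.7]]
top [255.9 184.4] 32 [[491.3  -8.2]]
top [274.8 184.4] 29 [[492.4 -58.6]]
top [312.5 184.6] 11 [[ 493.6 -159.8]]
top [299.  186.4] 19 [[ 488.1 -123.6]]
top [241.8 188. ] 9 [[481.1  29.3]]
top [266.4 187.5] 15 [[483.5 -36.3]]
scene [298.6 198.7] 20 [[569.9  61.4]]
scene [284.4 213.2] 21 [[568.4 -19.1]]
scene [268.7 228.8] 23 [[565.9 -99.6]]
t 13.2 pos [495.6 254.4 130. ] yaw -84.8 q [0.33 0.18 1.81 0.   1.15 1.81] F [-1.  -0.4 -1.7] gap 0.194 grip 34.4
  shift [0.0378, 0.3583, 0.0] roll 6.7 or -173.3
```

View pics/c5.png

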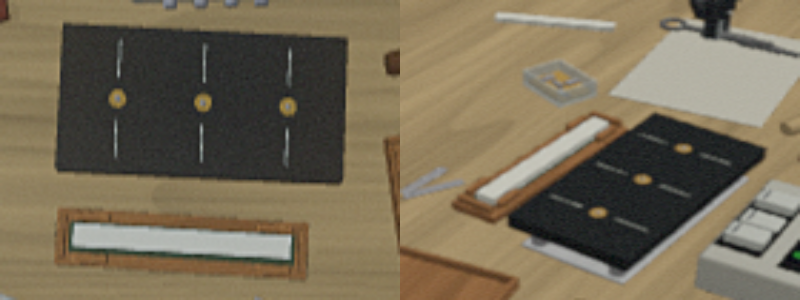

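The bar lies squarely in the cradle at left panel (180,242), and the three bushes are clear at (118,98), (203,102) and (288,106). I'll carry the first blank to the right probe.

Request:
arm_command(
  commands=[
    [[0.038,0.359,0],6.7],
    [[0.038,0.359,0],6.7],
    [[0.038,0.359,0],6.7],
    [[0.038,0.359,0],6.7],
    [[0.038,0.359,0],6.7],
    [[0.038,0.359,0],6.7],
    [[0.038,0.359,0],6.7],
    [[0.038,0.359,0],6.7],
  ],
)

```text
time_s: 13.95
eef_pos: [0.5654, -0.1042, 0.1275]
eef_rot: [[1.0, -0.03, -0.003], [-0.03, -1.0, -0.0], [-0.003, 0.001, -1.0]]
wrist_force: [0.3, 0.7, -0.3]
finger_gap: 0.195
grip_force: 34.6
```

Request:
arm_command(
  commands=[
    [[0,0,0.02],0],
    [[0,0,0.035],0],
    [[0,0,0.035],0],
  ],
)

```text
time_s: 14.25
eef_pos: [0.5628, -0.0979, 0.0902]
eef_rot: [[1.0, -0.025, -0.009], [-0.025, -1.0, 0.003], [-0.009, -0.003, -1.0]]
wrist_force: [-0.9, 0.4, -1.8]
finger_gap: 0.197
grip_force: 34.6
```

```bash
python3 -c "
from h import *
plan(567.2,-99.7,80,88.5)
im,d=cap('scene','s6');im2,d2=cap('top')
cv2.imwrite('pics/s6c.png',cv2.hconcat([cv2.resize(im[180:270,220:330],(440,360),interpolation=2),cv2.resize(im2[110:200,245:335],(360,360),interpolation=2)]))"
```

```text
t 14.2 pos [562.8 -97.9  90.2] yaw -91.4 q [-0.31  0.27  1.79  0.    1.1   1.29] F [-0.9  0.4 -1.8] gap 0.197 grip 34.6
  shift [0.0045, 0.0017, 0.0101] roll 0.1 or -179.9
```

View pics/s6c.png

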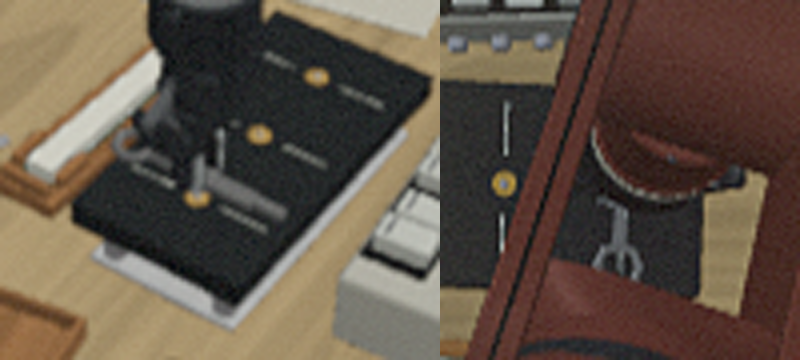

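The blank hovers just above the right probe at left panel (197,197), with its blade along the scribed line. I'll correct by 4 mm and lower it.

Request:
arm_command(
  commands=[
    [[0.003,0.002,0.004],0],
    [[0.003,0.002,0.006],0],
    [[0.003,0.002,0.008],0],
    [[0.003,0.002,0.008],0],
  ],
)

```text
time_s: 14.75
eef_pos: [0.5694, -0.1015, 0.087]
eef_rot: [[1.0, -0.025, -0.0], [-0.025, -1.0, 0.0], [-0.0, -0.0, -1.0]]
wrist_force: [0.2, -1.1, -0.5]
finger_gap: 0.2
grip_force: 34.6
```

```bash
python3 -c "
from h import *
plan(567.2,-99.7,78,88.5)"
```

```text
t 14.8 pos [ 569.4 -101.5   87. ] yaw -91.4 q [-0.31  0.28  1.78  0.    1.08  1.28] F [ 0.2 -1.1 -0.5] gap 0.2 grip 34.6
  shift [-0.0022, -0.0018, 0.009] roll 0.1 or -179.9
```

Request:
arm_command(
  commands=[
    [[-0.002,-0.002,0.003],0],
    [[-0.002,-0.002,0.005],0],
    [[-0.002,-0.002,0.007],0],
    [[-0.002,-0.002,0.0085],0],
    [[-0.002,-0.002,0.0085],0],
    [[-0.002,-0.002,0.0085],0],
  ],
)

```text
time_s: 15.35
eef_pos: [0.5675, -0.0997, 0.0785]
eef_rot: [[1.0, -0.025, -0.0], [-0.025, -1.0, 0.0], [-0.0, -0.0, -1.0]]
wrist_force: [-0.5, 0.4, -2.0]
finger_gap: 0.196
grip_force: 34.6
```

```bash
python3 -c "
from h import *
plan(567.2,-99.7,78,88.5)"
```

```text
t 15.3 pos [567.5 -99.7  78.5] yaw -91.5 q [-0.31  0.29  1.79 -0.    1.07  1.29] F [-0.5  0.4 -2. ] gap 0.196 grip 34.6
  shift [-0.0003, 0.0, 0.0005] roll 0.0 or -180.0
```

Request:
arm_command(
  commands=[
    [[0,0,0.0005],0],
    [[0,0,0.001],0],
    [[0,0,0.001],0],
  ],
)

```text
time_s: 15.65
eef_pos: [0.5676, -0.0997, 0.0777]
eef_rot: [[1.0, -0.025, 0.0], [-0.025, -1.0, -0.0], [0.0, 0.0, -1.0]]
wrist_force: [-0.9, -0.5, -0.0]
finger_gap: 0.194
grip_force: 34.7
```

Nearly in contact. I'll go 0.5 mm further, then release to about 40 mm opening and lift.

Request:
arm_command(
  commands=[
    [[0,0,0.0005],0],
    [[0,0,0.0005],0],
  ],
)

```text
time_s: 15.85
eef_pos: [0.5676, -0.0997, 0.0776]
eef_rot: [[1.0, -0.025, 0.0], [-0.025, -1.0, -0.0], [0.0, 0.0, -1.0]]
wrist_force: [-2.5, 0.5, 5.0]
finger_gap: 0.189
grip_force: 35.2
```

Request:
arm_command(
  commands=[
    [[0,0,0],0],
    [[0,0,0],0],
    [[0,0,0],0],
    [[0,0,0],0],
    [[0,0,-0.01],0],
    [[0,0,-0.03],0],
    [[0,0,-0.06],0],
    [[0,0,-0.06],0],
  ],
  fingers=45,
)

```text
time_s: 16.65
eef_pos: [0.5706, -0.1006, 0.1425]
eef_rot: [[1.0, -0.025, 0.008], [-0.025, -1.0, -0.003], [0.008, 0.002, -1.0]]
wrist_force: [0.6, -0.8, 0.6]
finger_gap: 0.447
grip_force: 0.0
```

```bash
python3 bl.py; python3 -c "
from h import *
plan(474.5,409.6,120,93)"
```

```text
[103.9 191. ] 251 c [470.1 409.4] yaw 2.3 len 135.7 mid [474.4 409.6]
t 16.7 pos [ 569.5 -100.3  140.4] yaw -91.5 q [-0.31  0.21  1.75  0.    1.17  1.29] F [ 0.8  0.1 -0.6] gap 0.452 grip 0.0
  shift [-0.108, -0.5073, 0.0189] roll -4.5 or 175.5
```

Request:
arm_command(
  commands=[
    [[-0.075,-0.35,0],-4],
    [[-0.075,-0.35,0],-4],
    [[-0.075,-0.35,0],-4],
    [[-0.075,-0.35,0],-4],
    [[-0.075,-0.35,0],-4],
    [[-0.075,-0.35,0],-4],
    [[-0.075,-0.35,0],-4],
    [[-0.075,-0.35,0],-4],
  ],
  fingers=60,
)

```text
time_s: 17.5
eef_pos: [0.4993, 0.2567, 0.1364]
eef_rot: [[0.999, 0.049, -0.001], [0.049, -0.999, 0.001], [-0.001, -0.001, -1.0]]
wrist_force: [0.0, 0.2, 0.5]
finger_gap: 0.603
grip_force: 0.0
```

```bash
python3 bl.py; python3 -c "
from h import *
plan(474.3,409.6,50,92.8)
im=cv2.imread('pics/last.png');im2,d2=cap('scene')
cv2.imwrite('pics/c7.png',cv2.hconcat([cv2.resize(im[120:190,200:330],None,fx=3.4,fy=5,interpolation=2),cv2.resize(im2[180:270,235:335],(350,350),interpolation=2)]))"
```

```text
t 17.6 pos [499.7 255.5 136.4] yaw -87.2 q [0.33 0.18 1.8  0.   1.17 1.85] F [-1.6  0.   0.7] gap 0.597 grip 0.0
  shift [-0.0177, -0.1551, 0.0865] roll 0.0 or -180.0
```

View pics/c7.png

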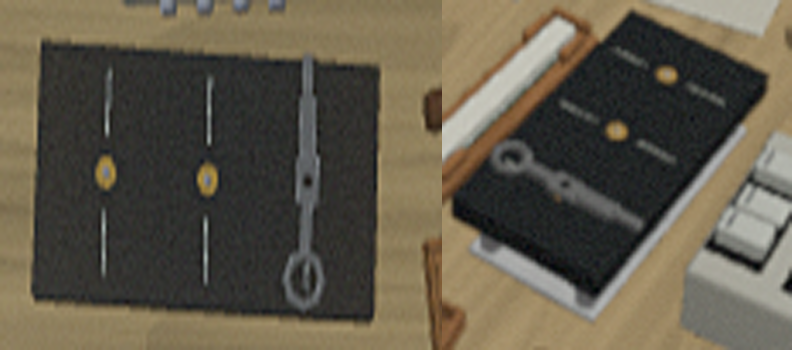

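The right blank lies flat, with its spot at left panel (307,181). A sliver of bush shows at (557,198) in the right panel, so I'll measure the centring.

```bash
python3 -c "
from h import *
print(atz('top',[(290.3,156.2)],.067),atz('scene',[(270.1,227.3)],.067),'bush piece',atz('scene',[(235+115*.2857,180+198*.257)],.06))
im=cv2.imread('pics/last.png');h=cv2.cvtColor(im,cv2.COLOR_BGR2GRAY)
print(h[128:184,286:296])
"
```

```text
[[568.08454779 -98.66782828]] [[569.54150568 -98.717959  ]] bush piece [[ 568.30348488 -107.91077007]]
[[119 119 124 120 120 124 123 124 119 123]
 [122 121 122 122 124 125 125 123 122 118]
 [128 129 124 118 114 120 118 130 128 124]
 [110 106 105 100 102 101  92 110 121 120]
 [ 45  47  43  99  97  94  42  60  85  81]
 [ 43  37  38 106  97 103  45  44  41  45]
 [ 43  46  46 113  96 101  45  41  50  43]
 [ 43  42  43 114 100 110  40  41  49  49]
 [ 41  44  40 111  99 109  42  43  47  46]
 [ 50  41  40 108  96 107  35  48  45  49]
 [ 50  36  34  99  90  97  30  41  46  43]
 [ 52  44  70  94  92  97  80  48  47  49]
 [ 42  35  96  97  97  98 106  49  44  49]
 [ 43  43  93  97  94  99 103  42  44  39]
 [ 49  39 105  96  94  98 103  35  45  40]
 [ 46  33 117  93  96  94 100  43  44  49]
 [ 38  42 120  94  94  97 102  34  39  45]
 [ 45  40 113  93  96  89 109  39  53  44]
 [ 37  40 102  93  95  93 115  25  38  46]
 [ 44  44 101  99  91  94 116  41  43  46]
 [ 37  41 105  93  95  97 110  46  44  42]
 [ 41  37 104  96  95  94 106  34  49  48]
 [ 41  29 109 104  99  94 108  31  41  43]
 [ 43  6
[... 711 characters left out ...]
50  45  46]
 [ 48  36  96  99 102  64  45  51  46  50]
 [ 43  39  98 100 107  60  33  43  49  52]
 [ 72  73 100 105 103  77  59  45  44  50]
 [ 99  97  94  82  91  96  93  78  53  49]
 [ 90  78  61  59  98  77  93 106  65  43]
 [ 71  49  36  85 120  49  67 108  83  44]
 [ 46  41  32  86 108  35  44 102 101  44]
 [ 34  48  35  83  77  44  32  89 110  63]
 [ 46  47  49  81  89  40  36 100 105  72]
 [ 46  44  49  70  88  44  40 129  95  54]
 [ 71  57  37  40  64  52  85 121  79  47]
 [ 99  84  66  56  73  78 109  95  54  45]
 [ 89  99 101  88 104  93  93  79  47  48]
 [ 58  72  90  94  83  71  54  52  51  50]
 [ 38  32  45  57  34  40  43  48  49  40]
 [ 81  76  51  52  57  58  41  43  40  44]]
```

The centring is within about 2 mm, which is fine. I'll correct for that bias on the second one.

Request:
arm_command(
  commands=[
    [[-0.017,-0.1,0.0],0],
    [[-0.017,-0.155,0.02],0],
    [[-0.017,-0.155,0.05],0],
    [[-0.017,-0.155,0.075],0],
    [[-0.017,-0.155,0.075],0],
    [[-0.017,-0.155,0.075],0],
    [[-0.017,-0.155,0.075],0],
  ],
)

```text
time_s: 18.3
eef_pos: [0.4793, 0.4051, 0.0637]
eef_rot: [[0.999, 0.042, 0.002], [0.042, -0.999, 0.001], [0.002, -0.001, -1.0]]
wrist_force: [-0.5, -0.9, 0.4]
finger_gap: 0.603
grip_force: 0.0
```

```bash
python3 -c "
from h import *
plan(475,409.6,21,92.5)
im,d=cap('scene');im2,d2=cap('top')
cv2.imwrite('pics/c8.png',cv2.hconcat([cv2.resize(im[125:195,270:370],(500,350),interpolation=2),cv2.resize(im2[145:235,80:140],(240,350),interpolation=2)]))"
```

```text
t 18.3 pos [479.3 405.1  63.7] yaw -87.6 q [ 0.58  0.41  1.65 -0.    1.07  2.1 ] F [-0.5 -0.9  0.4] gap 0.603 grip 0.0
  shift [-0.0042, -0.0047, 0.0427] roll -0.1 or 179.9
```

View pics/c8.png

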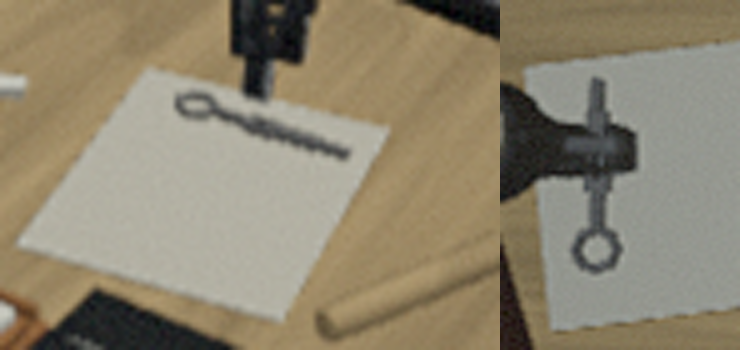

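The second blank is unmoved, with its ring at right panel (596,250), and the fingers straddle the boss. I'll descend and grip.

Request:
arm_command(
  commands=[
    [[-0.003,-0.005,0.015],0],
    [[-0.003,-0.005,0.03],0],
    [[-0.003,-0.005,0.042],0],
    [[-0.003,-0.005,0.042],0],
    [[-0.003,-0.005,0.042],0],
  ],
)

```text
time_s: 18.9
eef_pos: [0.4736, 0.4106, 0.0187]
eef_rot: [[0.999, 0.045, -0.002], [0.045, -0.999, -0.001], [-0.002, 0.001, -1.0]]
wrist_force: [-0.0, -0.2, 0.1]
finger_gap: 0.599
grip_force: 0.0
```

Request:
arm_command(
  commands=[
    [[0,0,0],0],
    [[0,0,0],0],
    [[0,0,0],0],
    [[0,0,0],0],
    [[0,0,0],0],
    [[0,0,0],0],
    [[0,0,0],0],
    [[0,0,0],0],
  ],
  fingers=10,
)

```text
time_s: 19.7
eef_pos: [0.4746, 0.4113, 0.0204]
eef_rot: [[0.999, 0.044, 0.001], [0.044, -0.999, 0.0], [0.001, -0.0, -1.0]]
wrist_force: [-0.2, 1.2, 4.4]
finger_gap: 0.198
grip_force: 36.3
```

Request:
arm_command(
  commands=[
    [[0,0,-0.005],0],
    [[0,0,-0.03],0],
    [[0,0,-0.08],0],
    [[0,0,-0.11],0],
    [[0,0,-0.11],0],
  ],
)

```text
time_s: 20.2
eef_pos: [0.4771, 0.413, 0.136]
eef_rot: [[0.999, 0.044, 0.008], [0.044, -0.999, 0.005], [0.008, -0.005, -1.0]]
wrist_force: [0.8, 0.1, -0.3]
finger_gap: 0.197
grip_force: 35.2
```

```bash
python3 -c "
from h import *
plan(570,60.3,120,88.5)"
```

```text
t 20.2 pos [477.1 413.  136. ] yaw -87.5 q [ 0.59  0.33  1.62 -0.    1.19  2.12] F [ 0.8  0.1 -0.3] gap 0.197 grip 35.2
  shift [0.077, 0.3565, 0.0149] roll 4.0 or -176.0
```

Request:
arm_command(
  commands=[
    [[0.079,0.355,0],4],
    [[0.079,0.355,0],4],
    [[0.079,0.355,0],4],
    [[0.079,0.355,0],4],
    [[0.079,0.355,0],4],
    [[0.079,0.355,0],4],
    [[0.079,0.355,0],4],
    [[0.079,0.355,0.01],4],
  ],
)

```text
time_s: 21.0
eef_pos: [0.5701, 0.0553, 0.1201]
eef_rot: [[1.0, -0.03, 0.001], [-0.03, -1.0, -0.002], [0.001, 0.002, -1.0]]
wrist_force: [-0.7, -0.6, -0.6]
finger_gap: 0.194
grip_force: 35.2
```

Request:
arm_command(
  commands=[
    [[0,0,0.015],0],
    [[0,0,0.03],0],
    [[0,0,0.03],0],
    [[0,0,0.03],0],
    [[0,0,0.03],0],
  ],
)

```text
time_s: 21.5
eef_pos: [0.5691, 0.0612, 0.0903]
eef_rot: [[1.0, -0.024, 0.0], [-0.024, -1.0, 0.0], [0.0, -0.0, -1.0]]
wrist_force: [-0.4, -0.2, -1.3]
finger_gap: 0.198
grip_force: 35.2
```

```bash
python3 -c "
from h import *
plan(569.7,60.2,78.5,88.5)"
```

```text
t 21.5 pos [569.1  61.2  90.3] yaw -91.4 q [-0.03  0.26  1.79  0.    1.09  1.56] F [-0.4 -0.2 -1.3] gap 0.198 grip 35.2
  shift [0.0007, 0.0009, 0.0118] roll 0.1 or -179.9
```

Request:
arm_command(
  commands=[
    [[0.001,0.001,0.004],0],
    [[0.001,0.001,0.008],0],
    [[0.001,0.001,0.011],0],
    [[0.001,0.001,0.012],0],
    [[0.001,0.001,0.0125],0],
    [[0.001,0.001,0.0125],0],
    [[0.001,0.001,0.0125],0],
  ],
)

```text
time_s: 22.2
eef_pos: [0.5701, 0.0588, 0.0776]
eef_rot: [[1.0, -0.025, 0.0], [-0.025, -1.0, -0.0], [0.0, 0.0, -1.0]]
wrist_force: [-0.1, 0.1, -0.8]
finger_gap: 0.194
grip_force: 35.3
```

Request:
arm_command(
  commands=[
    [[0,0,-0.003],0],
    [[0,-0.001,-0.003],0],
    [[0,-0.001,-0.001],0],
    [[0,-0.001,0.0005],0],
    [[0,-0.001,0.0007],0],
  ],
)

```text
time_s: 22.7
eef_pos: [0.5701, 0.06, 0.0774]
eef_rot: [[1.0, -0.025, 0.0], [-0.025, -1.0, 0.0], [0.0, -0.0, -1.0]]
wrist_force: [-3.1, 0.8, 6.9]
finger_gap: 0.198
grip_force: 36.6
```

Request:
arm_command(
  commands=[
    [[0,0,0],0],
    [[0,0,0],0],
    [[0,0,0],0],
    [[0,0,0],0],
    [[0,0,-0.01],0],
    [[0,0,-0.03],0],
    [[0,0,-0.06],0],
    [[0,0,-0.06],0],
  ],
  fingers=45,
)

```text
time_s: 23.5
eef_pos: [0.5733, 0.0599, 0.1423]
eef_rot: [[1.0, -0.025, 0.009], [-0.025, -1.0, -0.0], [0.009, 0.0, -1.0]]
wrist_force: [1.1, 1.0, 0.4]
finger_gap: 0.451
grip_force: 0.0
```

```bash
python3 -c "
from h import *
plan(706,-66.5,145,2)"
```

```text
t 23.5 pos [573.3  59.9 142.3] yaw -91.5 q [-0.03  0.2   1.76 -0.    1.17  1.56] F [1.1 1.  0.4] gap 0.451 grip 0.0
  shift [0.1359, 0.123, -0.0016] roll 86.5 or -93.5
```

Request:
arm_command(
  commands=[
    [[0.134,0.124,0],-68],
    [[0.134,0.124,0],-68],
    [[0.134,0.124,0],-68],
    [[0.134,0.124,0],-68],
    [[0.134,0.124,0],-68],
    [[0.134,0.124,0],-68],
    [[0.134,0.124,0],-68],
    [[0.134,0.124,0],-68],
  ],
  fingers=0,
  force=25,
)

```text
time_s: 24.3
eef_pos: [0.7006, -0.0676, 0.1365]
eef_rot: [[0.393, 0.92, -0.001], [0.92, -0.393, 0.0], [-0.0, -0.001, -1.0]]
wrist_force: [-0.4, -0.1, 0.7]
finger_gap: 0.001
grip_force: 0.0
```

```bash
python3 -c "
from h import *
plan(706,-66.5,105,2)"
```

```text
t 24.3 pos [700.6 -67.6 136.5] yaw -23.1 q [-0.21  0.49  1.39  0.    1.26  0.2 ] F [-0.4 -0.1  0.7] gap 0.001 grip 0.0
  shift [0.0031, 0.0045, 0.0315] roll -25.1 or 154.9
```

Request:
arm_command(
  commands=[
    [[0.003,0.004,0.01],-25],
    [[0.003,0.004,0.01],-25],
    [[0.003,0.004,0.03],-25],
    [[0.003,0.004,0.03],-25],
    [[0.003,0.004,0.03],-25],
    [[0.003,0.004,0.03],-25],
  ],
)

```text
time_s: 24.9
eef_pos: [0.706, -0.0663, 0.1076]
eef_rot: [[-0.024, 1.0, 0.001], [1.0, 0.024, -0.0], [-0.0, 0.001, -1.0]]
wrist_force: [0.2, 1.0, 0.2]
finger_gap: -0.001
grip_force: 0.0
```

```bash
python3 -c "
from h import *
plan(706,-66.5,85,2)
im,d=cap('scene','s9');im2,d2=cap('top')
cv2.imwrite('pics/c9.png',cv2.hconcat([cv2.resize(im[175:275,235:375],None,fx=3.5,fy=3.5,interpolation=2),cv2.resize(im2[120:190,205:275],(300,350),interpolation=2)]))"
```

```text
t 24.9 pos [706.  -66.3 107.6] yaw 1.4 q [-0.2   0.53  1.39 -0.    1.21 -0.23] F [0.2 1.  0.2] gap -0.001 grip 0.0
  shift [-0.0002, -0.0, 0.0226] roll -0.6 or 179.4
```

View pics/c9.png

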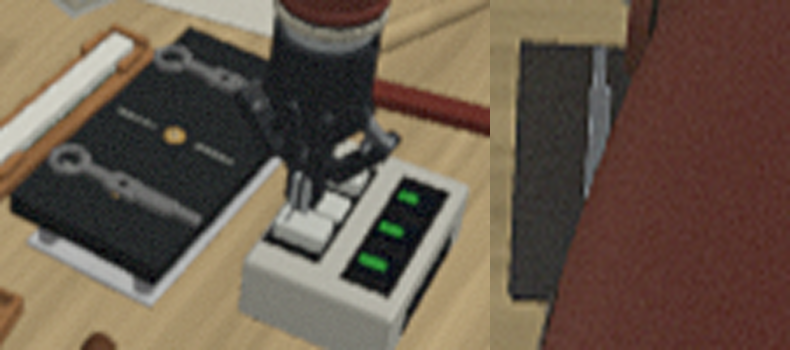

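Both blanks lie on their probes, with bosses at left panel (122,183) and (223,78), and the fingertips are over the right key at (300,205). I'll press measure.

Request:
arm_command(
  commands=[
    [[0,0,0.008],0],
    [[0,0,0.013],0],
    [[0,0,0.017],0],
    [[0,0,0.02],0],
    [[0,0,0.022],0],
    [[0,0,0.0235],0],
    [[0,0,0.0235],0],
  ],
)

```text
time_s: 25.7
eef_pos: [0.7062, -0.0664, 0.0855]
eef_rot: [[-0.027, 1.0, 0.001], [1.0, 0.027, -0.0], [-0.0, 0.001, -1.0]]
wrist_force: [-3.0, 0.9, 11.0]
finger_gap: 0.001
grip_force: 6.0
```

Request:
arm_command(
  commands=[
    [[0,0,0.0005],0],
    [[0,0,0.0005],0],
    [[0,0,-0.02],0],
    [[0,0,-0.06],0],
    [[0,0,-0.06],0],
    [[0,0,-0.06],0],
  ],
)

```text
time_s: 26.3
eef_pos: [0.7063, -0.0664, 0.1446]
eef_rot: [[-0.027, 1.0, 0.002], [1.0, 0.027, -0.0], [-0.001, 0.002, -1.0]]
wrist_force: [0.4, -0.1, -0.7]
finger_gap: -0.002
grip_force: 0.0
```

Request:
arm_command(
  commands=[
    [[0.07,0,0],0],
    [[0.14,0,0],0],
    [[0.2,0,0],0],
    [[0.2,0,0],0],
    [[0.2,0,0],0],
    [[0.2,0,0],0],
  ],
)

```text
time_s: 26.9
eef_pos: [0.6988, 0.1351, 0.1411]
eef_rot: [[-0.03, 1.0, -0.003], [1.0, 0.03, -0.001], [-0.001, -0.003, -1.0]]
wrist_force: [0.4, -0.1, -0.6]
finger_gap: -0.002
grip_force: 0.0
```

```bash
python3 -c "
from h import *
im,d=cap('scene','s10');im2,d2=cap('top','t10')
cv2.imwrite('pics/c10.png',cv2.hconcat([cv2.resize(im[175:275,235:375],(420,300),interpolation=2),cv2.resize(im2[90:190,205:315],(330,300),interpolation=2)]))
g=cv2.cvtColor(im2,cv2.COLOR_BGR2GRAY)
for u0 in(226,286):
  s=g[150:162,u0:u0+9];print(np.unravel_index(s.argmin(),s.shape),u0)
  print(s)
plan(568,-99,130,88.5)"
```

```text
(np.int64(1), np.int64(8)) 226
[[ 50  49  44  45  42  36  40  57  89]
 [ 50  42  41  72 112 111  95  43  29]
 [ 47  38  50 127 147 148 141  68  35]
 [ 52  44 101 147 147 140 149 123  29]
 [ 47  36 129 144 146 124 132 153  51]
 [ 46  39 115 145 135 131 131 141  55]
 [ 49  40  82 129 137 151 131  96  42]
 [ 48  46  40  74 101 124  77  39  46]
 [ 50  50  42  46  32  38  47  45  46]
 [ 47  53  42  51  46  50  50  46  42]
 [ 44  56  47  49  50  39  45  52  86]
 [ 53  48  46  43  74  43  44 110 116]]
(np.int64(6), np.int64(4)) 286
[[ 45  41 121 115 110 106 122  44  48]
 [ 43  70 114 112 112 108 110 120  52]
 [ 49  99 111 107 105 107  99 147  47]
 [ 49 107 113 110 111 109 105 123  52]
 [ 35 107 112 102  94 101 109 127  47]
 [ 45 110 115  71  50  68 114 115  49]
 [ 46 118 115  54  24  49 110  99  44]
 [ 45 129 112  88  75  90 112  96  49]
 [ 46 133 107 108 111 109 110  97  42]
 [ 47 132 110 108 105 105 111  91  52]
 [ 52  96  96 106 108 117  98  78  47]
 [ 48  44  62 109 107 126  71  58  49]]
t 27.0 pos [699.6 132.6 141.8] yaw 1.5 q [ 0.08  0.51  1.36 -0.    1.27  0.05] F [-0.9 -0.5 -0.1] gap -0.002 grip 0.0
  shift [-0.228, -0.1376, 0.0123] roll -87.0 or 93.0
```

View pics/c10.png

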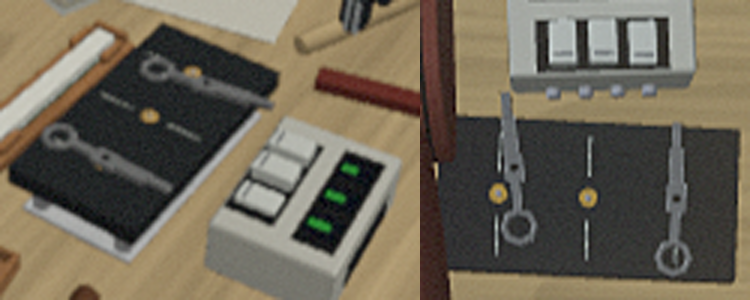

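The left blank has been knocked off its probe since the last look: spot at right panel (513,170), ring at (519,227), bush bare at (498,193). The right blank is fine. I'll put the left one back and measure again. The order of the knock and the key press isn't known, so I'll first pop the measure key up so that the press counts.

```bash
python3 -c "
from h import *
im=cv2.imread('pics/t10.png');h=cv2.cvtColor(im,cv2.COLOR_BGR2HSV)
V,S=h[...,2],h[...,1]
m=(V>80)&(S<60)
c,a,n,L,q=blob('top',m,.066,(226,121,252,176));print(c,a,n,L)
g=V[138:154,230:243];print(g)
s=atz('top',[(236,146.7)],.067);rg=atz('top',[(238,165.7)],.067);d=(s-rg)[0];print(s,rg,np.hypot(*d),np.degrees(np.arctan2(d[1],d[0])))
D=np.load('top0.npz')
im2,d2=cap('top');P=world('top',d2)
for u,v in((252,104),(266,104),(279,103)): print(np.median(P[v-3:v+3,u-2:u+3,2]))
"
```

```text
[591.76943851  48.22265071] -172.77593041090662 257 135.76492161309443
[[ 35  91  88 111 112 110 103 124  42  41  47  51  54]
 [ 46  95  77 114 107 108 112 128  37  48  52  54  53]
 [ 42 120  79 120 110 105 109 118  51  50  52  52  51]
 [ 41 145  70 118 110 107 106 109  98  45  50  55  57]
 [ 38 145  36 115 107 106 105 112 117  53  44  49  51]
 [ 38 146  19 117 110 113 114 115 117  69  47  50  53]
 [ 44 174  26 120 115  94  87  98 114  76  50  53  48]
 [ 35 197  30 133 114  48  23  50 118  98  39  53  54]
 [ 37 161  32 142 116  58  45  79 115 108  46  52  50]
 [ 43  81  36 124 112 101  87 118 108 127  45  45  50]
 [ 44  47  41 104 111 111 111 109 111 129  42  49  53]
 [ 48  48  43  99 113 113 110 108 108 130  38  49  45]
 [ 48  49  48  63  91 118 110 113  82 104  39  45  56]
 [134 135 110  50  33 101 113 115  66  41  52  49  49]
 [176 177 166  76  40 109 113 113  87  48  45  48  59]
 [160 151 177 146  32  91 115 113  93  41  53  53  50]]
[[590.50944883  46.63548758]] [[539.64336022  40.300706  ]] 51.259032654606024 7.098974345951869
0.07922571511819987
0.07871691686040017
0.07130048902686986
```

```bash
python3 -c "
from h import *
s=atz('top',[(236.05,145.3),(290,155.9)],.067);print(s)
plan(s[0,0]-1,s[0,1]-1,110,97.1)"
```

```text
[[594.2845453   46.57955997]
 [568.87697889 -97.85624634]]
t 27.1 pos [699.9 132.  142.2] yaw 1.5 q [ 0.08  0.51  1.36 -0.    1.27  0.05] F [ 0.2 -0.2 -0.7] gap 0.002 grip 0.0
  shift [-0.0837, -0.1087, 0.0324] roll 84.4 or -95.6
```

Request:
arm_command(
  commands=[
    [[-0.084,-0.109,0],68],
    [[-0.084,-0.109,0],68],
    [[-0.084,-0.109,0],68],
    [[-0.084,-0.109,0],68],
    [[-0.084,-0.109,0],68],
    [[-0.084,-0.109,0],68],
    [[-0.084,-0.109,0],68],
    [[-0.084,-0.109,0],68],
  ],
  fingers=60,
  force=35,
)

```text
time_s: 27.85
eef_pos: [0.5935, 0.0447, 0.1432]
eef_rot: [[0.92, 0.391, -0.0], [0.391, -0.92, -0.0], [-0.0, 0.0, -1.0]]
wrist_force: [-0.4, 0.5, -0.7]
finger_gap: 0.595
grip_force: 0.0
```

Request:
arm_command(
  commands=[
    [[0,0,0],8.5],
    [[0,0,0],16.5],
    [[0,0,0.02],16.5],
    [[0,0,0.025],16.5],
    [[0,0,0.025],16.5],
    [[0,0,0.025],16.5],
  ],
)

```text
time_s: 28.45
eef_pos: [0.5936, 0.046, 0.1186]
eef_rot: [[0.993, 0.122, -0.0], [0.122, -0.993, -0.0], [-0.0, 0.0, -1.0]]
wrist_force: [-0.2, -1.2, -0.3]
finger_gap: 0.601
grip_force: 0.0
```

```bash
python3 -c "
from h import *
plan(593.3,45.6,78,97.1)"
```

```text
t 28.4 pos [593.6  46.  118.6] yaw -83.0 q [-0.05  0.28  1.72 -0.    1.15  1.39] F [-0.2 -1.2 -0.3] gap 0.601 grip 0.0
  shift [-0.0004, 0.0004, 0.0406] roll -0.1 or 179.9
```

Request:
arm_command(
  commands=[
    [[0,0,0.02],0],
    [[0,0,0.034],0],
    [[0,0,0.0405],0],
    [[0,0,0.0405],0],
    [[0,0,0.0405],0],
  ],
)

```text
time_s: 28.95
eef_pos: [0.5938, 0.0468, 0.0781]
eef_rot: [[0.992, 0.123, 0.0], [0.123, -0.992, -0.0], [0.0, 0.0, -1.0]]
wrist_force: [0.2, -0.6, 0.2]
finger_gap: 0.6
grip_force: 0.0
```

Request:
arm_command(
  commands=[
    [[0,0,0],0],
    [[0,0,0],0],
    [[0,0,0],0],
    [[0,0,0],0],
    [[0,0,0],0],
    [[0,0,0],0],
    [[0,0,0],0],
    [[0,0,0],0],
  ],
  fingers=10,
)

```text
time_s: 29.75
eef_pos: [0.5942, 0.0468, 0.0787]
eef_rot: [[0.992, 0.123, 0.001], [0.123, -0.992, -0.0], [0.001, 0.0, -1.0]]
wrist_force: [-1.7, -0.1, 6.1]
finger_gap: 0.194
grip_force: 34.9
```

Request:
arm_command(
  commands=[
    [[0,0,-0.005],0],
    [[0,0,-0.015],0],
    [[0,0,-0.015],0],
    [[0,0,-0.015],0],
  ],
)

```text
time_s: 30.15
eef_pos: [0.5938, 0.0467, 0.0932]
eef_rot: [[0.992, 0.123, 0.001], [0.123, -0.992, -0.0], [0.001, 0.0, -1.0]]
wrist_force: [-1.0, -0.9, -1.2]
finger_gap: 0.192
grip_force: 34.2
```

```bash
python3 -c "
from h import *
plan(569.7,60.2,90,88.5)"
```

```text
t 30.1 pos [593.8  46.7  93.2] yaw -83.0 q [-0.05  0.31  1.73 -0.    1.1   1.39] F [-1.  -0.9 -1.2] gap 0.192 grip 34.2
  shift [-0.0223, -0.0163, 0.0032] roll 8.5 or -171.5
```

Request:
arm_command(
  commands=[
    [[-0.021,-0.0165,0],8.5],
    [[-0.021,-0.0165,0],8.5],
    [[-0.021,-0.0165,0],8.5],
    [[-0.021,-0.0165,0.005],8.5],
    [[-0.021,-0.0165,0.005],8.5],
    [[-0.021,-0.0165,0.005],8.5],
  ],
)

```text
time_s: 30.75
eef_pos: [0.5708, 0.0603, 0.0875]
eef_rot: [[1.0, -0.025, -0.0], [-0.025, -1.0, -0.0], [-0.0, 0.0, -1.0]]
wrist_force: [-0.2, 0.4, -1.3]
finger_gap: 0.193
grip_force: 34.3
```

```bash
python3 -c "
from h import *
plan(570.7,60.8,79,88.5)"
```

```text
t 30.8 pos [570.8  60.3  87.5] yaw -91.5 q [-0.03  0.27  1.79 -0.    1.08  1.56] F [-0.2  0.4 -1.3] gap 0.193 grip 34.3
  shift [-0.0001, -0.0005, 0.0085] roll 0.0 or -180.0
```

Request:
arm_command(
  commands=[
    [[0,-0.0005,0.004],0],
    [[0,-0.0005,0.007],0],
    [[0,-0.0005,0.0085],0],
    [[0,-0.0005,0.0092],0],
    [[0,-0.0005,0.0092],0],
    [[0,-0.0005,0.0092],0],
  ],
)

```text
time_s: 31.35
eef_pos: [0.5707, 0.0611, 0.0788]
eef_rot: [[1.0, -0.025, 0.0], [-0.025, -1.0, -0.0], [0.0, 0.0, -1.0]]
wrist_force: [-2.0, -1.3, 1.9]
finger_gap: 0.19
grip_force: 34.5
```

Request:
arm_command(
  commands=[
    [[0,0,0.0004],0],
    [[0,0,0.0004],0],
  ],
)

```text
time_s: 31.55
eef_pos: [0.5707, 0.061, 0.0788]
eef_rot: [[1.0, -0.025, 0.0], [-0.025, -1.0, -0.0], [0.0, 0.0, -1.0]]
wrist_force: [-3.7, -1.7, 5.4]
finger_gap: 0.195
grip_force: 34.9
```

Contact. Release, rise, and go toward the standby key, which I'll half-press to unlatch measure.

Request:
arm_command(
  commands=[
    [[0,0,0],0],
    [[0,0,0],0],
    [[0,0,0],0],
    [[0,0,0],0],
    [[0,0,-0.01],0],
    [[0,0,-0.03],0],
    [[0,0,-0.06],0],
    [[0,0,-0.06],0],
  ],
  fingers=45,
)

```text
time_s: 32.35
eef_pos: [0.574, 0.061, 0.1437]
eef_rot: [[1.0, -0.025, 0.009], [-0.025, -1.0, -0.0], [0.009, 0.0, -1.0]]
wrist_force: [0.0, 0.2, 1.1]
finger_gap: 0.451
grip_force: 0.0
```

Request:
arm_command(
  commands=[
    [[0.137,0.055,0],-68],
    [[0.137,0.055,0],-68],
    [[0.137,0.055,0],-68],
    [[0.137,0.055,0],-68],
    [[0.137,0.055,0],-68],
    [[0.137,0.055,0],-68],
    [[0.137,0.055,0],-68],
    [[0.137,0.055,0],-68],
  ],
  fingers=0,
  force=25,
)

```text
time_s: 33.15
eef_pos: [0.7061, 0.0026, 0.1379]
eef_rot: [[0.393, 0.92, -0.001], [0.92, -0.393, 0.0], [-0.0, -0.001, -1.0]]
wrist_force: [0.3, 1.1, 0.3]
finger_gap: 0.001
grip_force: 0.0
```

```bash
python3 -c "
from h import *
plan(705.5,4.7,105,2)"
```

```text
t 33.1 pos [706.1   2.6 137.9] yaw -23.1 q [-0.11  0.5   1.38  0.    1.26  0.3 ] F [0.3 1.1 0.3] gap 0.001 grip 0.0
  shift [0.0017, -0.0014, 0.0329] roll -25.1 or 154.9
```

Request:
arm_command(
  commands=[
    [[0.002,-0.001,0.01],-25],
    [[0.002,-0.001,0.01],-25],
    [[0.002,-0.001,0.03],-25],
    [[0.002,-0.001,0.034],-25],
    [[0.002,-0.001,0.034],-25],
    [[0.002,-0.001,0.034],-25],
  ],
)

```text
time_s: 33.75
eef_pos: [0.7063, 0.0048, 0.1046]
eef_rot: [[-0.024, 1.0, 0.0], [1.0, 0.024, -0.0], [-0.0, 0.0, -1.0]]
wrist_force: [0.1, 0.6, 0.0]
finger_gap: -0.001
grip_force: 0.0
```

```bash
python3 -c "
from h import *
plan(705.5,4.7,89.3,2)"
```

```text
t 33.8 pos [706.3   4.8 104.6] yaw 1.4 q [-0.1   0.53  1.4  -0.    1.21 -0.13] F [0.1 0.6 0. ] gap -0.001 grip 0.0
  shift [-0.0001, -0.0008, 0.0153] roll -0.6 or 179.4
```

Request:
arm_command(
  commands=[
    [[0,0,0.008],0],
    [[0,0,0.012],0],
    [[0,0,0.014],0],
    [[0,0,0.0153],0],
    [[0,0,0.0153],0],
    [[0,0,0.0153],0],
  ],
)

```text
time_s: 34.35
eef_pos: [0.7062, 0.0048, 0.089]
eef_rot: [[-0.027, 1.0, 0.0], [1.0, 0.027, -0.0], [-0.0, 0.0, -1.0]]
wrist_force: [0.5, -0.1, 2.0]
finger_gap: 0.003
grip_force: 1.0
```

Request:
arm_command(
  commands=[
    [[0,0,-0.02],0],
    [[0,0,-0.025],0],
    [[0.04,0,-0.025],0],
    [[0.08,0,-0.025],0],
    [[0.13,0,-0.025],0],
    [[0.18,0,-0.025],0],
    [[0.18,0,-0.025],0],
  ],
)

```text
time_s: 35.05
eef_pos: [0.6997, 0.1918, 0.1133]
eef_rot: [[-0.033, 0.999, -0.001], [0.999, 0.033, 0.002], [0.002, -0.001, -1.0]]
wrist_force: [0.3, 0.4, 0.8]
finger_gap: -0.001
grip_force: 0.0
```

```bash
python3 -c "
from h import *
im2,d2=cap('top','t11');P=world('top',d2)
for u,v in((252,104),(266,104),(279,103)): print(np.median(P[v-3:v+3,u-2:u+3,2]))
V=im2.max(2)
for u0 in(226,286):
  print(V[148:163,u0:u0+9])
plan(706,-66.5,130,2)"
```

```text
0.07227185753121296
0.07828456367035663
0.0788334864747412
[[ 48  66 119 108 110 111 100  43  52]
 [ 50 115 101 108 104 113  98  65  55]
 [ 39 150 103 102 106 111 106  90  51]
 [ 48 139 114 113 107 114 113  93  48]
 [ 46 119 114 119 105 114 117  88  47]
 [ 43 122 119  89  65  98 117  96  51]
 [ 32 126 121  32  25  81 118 116  70]
 [ 51 123 121  77  59 104 122  95  73]
 [ 54 121 115 113 102 116 119  67  49]
 [ 66 117 112 115 109 114 117  63  48]
 [ 57 111 120 112 112 111 126  46  50]
 [ 48  73 106 112 114  95 103  54  62]
 [ 56  49  98 112 118  73  52  58  49]
 [ 54  53  99 115 115  72  54  56  50]
 [ 55  46 123 114 118  66  55  57  55]]
[[ 52  48 118 119 109 109 124  43  51]
 [ 53  41 122 109 106 105 128  49  52]
 [ 51  41 120 114 115 110 125  36  50]
 [ 51  73 121 116 119 111 116 122  50]
 [ 47 107 117 111 108 109  98 155  53]
 [ 45 115 113 112 113 113 108 128  45]
 [ 45 111 114 100  97  99 113 133  49]
 [ 39 110 116  73  53  69 117 117  49]
 [ 43 125 116  50  30  54 118  97  48]
 [ 42 136 112  91  75  92 116  96  55]
 [ 53 136 115 110 113 112 111  98  48]
 [ 52 131 112 110 108 111 115  94  50]
 [ 57  97  93 114 109 114 104  81  51]
 [ 51  48  57 115 109 135  70  62  56]
 [ 52  50  72 116 109 119  47  53  53]]
t 35.1 pos [700.1 188.5 113.2] yaw 1.8 q [0.15 0.57 1.34 0.   1.24 0.12] F [-0.4 -0.9 -1. ] gap -0.001 grip 0.0
  shift [-0.255, -0.0023, -0.0169] roll -0.2 or 179.8
```

```bash
python3 -c "
from h import *
print(atz('top',[(229.75,154.0),(290,155.9)],.067)-atz('top',[(230.6,154.0),(290.4,156.7)],.06))
im,d=cap('scene','s11')
c=cv2.resize(im[175:245,250:330],None,fx=7,fy=7,interpolation=2)
c=cv2.convertScaleAbs(c,alpha=1.7)
cv2.imwrite('pics/c11.png',c)"
```

```text
[[-1.27852193  1.89834215]
 [ 0.93509844  1.92228064]]
```

View pics/c11.png

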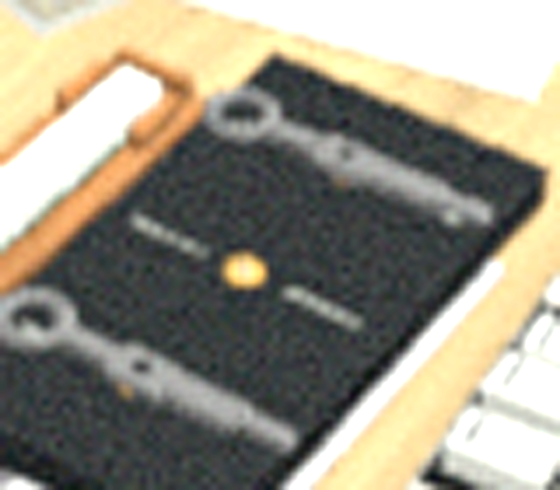

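Both bosses sit within about 2 mm of their bushes, and only thin slivers of brass show at (340,183) and (125,392). Now I'll press measure again.

Request:
arm_command(
  commands=[
    [[-0.05,-0.002,-0.015],0],
    [[-0.1,-0.002,-0.015],0],
    [[-0.15,-0.002,-0.015],0],
    [[-0.2,-0.002,-0.015],0],
    [[-0.25,-0.002,-0.015],0],
    [[-0.255,-0.002,-0.015],0],
    [[-0.255,-0.002,0.005],0],
    [[-0.255,-0.002,0.005],0],
  ],
)

```text
time_s: 35.95
eef_pos: [0.7036, -0.0722, 0.1057]
eef_rot: [[-0.024, 1.0, -0.005], [1.0, 0.024, 0.001], [0.001, -0.005, -1.0]]
wrist_force: [-0.0, 0.5, -0.8]
finger_gap: 0.003
grip_force: 0.0
```

```bash
python3 -c "
from h import *
plan(706,-66.5,85,2)
im,d=cap('scene','s12');c=im[190:245,240:330]
cv2.imwrite('pics/c12.png',c)
a=cv2.imread('pics/s11.png')[180:250,240:320].astype(int)
print('diff right/left blanks',np.abs(a-im[180:250,240:320]).mean((0,2)).round(0))"
```

```text
t 36.0 pos [703.6 -72.2 105.7] yaw 1.4 q [-0.21  0.54  1.39 -0.    1.22 -0.24] F [-0.   0.5 -0.8] gap 0.003 grip 0.0
  shift [0.0056, 0.0026, 0.0207] roll -0.6 or 179.4
diff right/left blanks [ 6.  6.  6.  7.  6.  6.  6.  7.  6.  6.  6.  7.  6.  6.  6.  6.  6.  6.
  6.  6.  6.  5.  6.  6.  6.  5.  6.  5.  6.  5.  6.  6.  6.  5.  6.  6.
  5.  6.  5.  5.  6.  5.  5.  6.  6.  5.  6.  5.  5.  5.  5.  6.  5.  6.
  6.  6.  6.  6.  6.  6.  6.  6.  6.  7.  8. 10. 10. 11. 12. 13. 12. 22.
 33. 34. 36. 47. 46. 45. 49. 52.]
```

Blanks unmoved. I'll settle over the key and press.

Request:
arm_command(
  commands=[
    [[0.003,0.001,0],0],
    [[0.003,0.001,0],0],
    [[0.003,0.001,0],0],
  ],
)

```text
time_s: 36.3
eef_pos: [0.7076, -0.0665, 0.1099]
eef_rot: [[-0.028, 1.0, 0.001], [1.0, 0.028, -0.0], [-0.0, 0.001, -1.0]]
wrist_force: [-0.6, -0.3, 0.0]
finger_gap: 0.0
grip_force: 0.0
```

```bash
python3 -c "
from h import *
plan(706,-66.5,85.2,2)"
```

```text
t 36.3 pos [707.6 -66.5 109.9] yaw 1.6 q [-0.2   0.54  1.39 -0.    1.22 -0.23] F [-0.6 -0.3  0. ] gap 0.0 grip 0.0
  shift [0.0001, -0.0017, 0.0247] roll -0.4 or 179.6
```

Request:
arm_command(
  commands=[
    [[0,0,0.01],0],
    [[0,0,0.015],0],
    [[0,0,0.019],0],
    [[0,0,0.022],0],
    [[0,0,0.024],0],
    [[0,0,0.0255],0],
    [[0,0,0.026],0],
    [[0,0,0.026],0],
  ],
)

```text
time_s: 37.1
eef_pos: [0.7071, -0.0669, 0.0854]
eef_rot: [[-0.027, 1.0, -0.0], [1.0, 0.027, 0.0], [0.0, -0.0, -1.0]]
wrist_force: [-7.4, 2.9, 14.7]
finger_gap: -0.0
grip_force: 7.0
```

Request:
arm_command(
  commands=[
    [[0,0,-0.02],0],
    [[0,0,-0.04],0],
    [[0.06,0,-0.04],0],
    [[0.12,0,-0.04],0],
    [[0.18,0,-0.04],0],
    [[0.22,0,-0.04],0],
    [[0.22,0,-0.04],0],
  ],
  fingers=60,
)

```text
time_s: 37.8
eef_pos: [0.7001, 0.1574, 0.1225]
eef_rot: [[-0.031, 1.0, -0.001], [1.0, 0.031, 0.001], [0.001, -0.001, -1.0]]
wrist_force: [-0.0, -0.4, 0.4]
finger_gap: 0.598
grip_force: 0.0
```

```bash
cat > st.py <<'E'
from h import *
im2,d2=cap('top','t13');P=world('top',d2);V=im2.max(2).astype(int)
print('keys',[round(float(np.median(P[v-3:v+3,u-2:u+3,2])),4) for u,v in((252,104),(266,104),(279,103))])
for b in((226,286)):
  s=cv2.GaussianBlur(im2.max(2),(3,3),0)[150:160,b+2:b+7];v,u=np.unravel_index(s.argmin(),s.shape);print('spot',u+b+2,v+150,s.min())
E
python3 st.py; python3 -c "
from h import *
plan(570.7,61,120,88.5);plan(568,-99,120,88.5)"
```

```text
keys [0.079, 0.0788, 0.0708]
spot 230 154 57
spot 290 156 56
t 37.9 pos [700.  159.  122.5] yaw 1.8 q [0.11 0.54 1.36 0.   1.25 0.08] F [-1.1  1.   0.6] gap 0.597 grip 0.0
  shift [-0.0938, -0.1323, 0.0024] roll -86.7 or 93.3
t 37.9 pos [700.  159.  122.5] yaw 1.8 q [0.11 0.54 1.36 0.   1.25 0.08] F [-1.1  1.   0.6] gap 0.597 grip 0.0
  shift [-0.2537, -0.1401, 0.0021] roll -86.7 or 93.3
```

Request:
arm_command(
  commands=[
    [[-0.094,-0.132,0],68],
    [[-0.094,-0.132,0],68],
    [[-0.094,-0.132,0],68],
    [[-0.094,-0.132,0],68],
    [[-0.094,-0.132,0],68],
    [[-0.094,-0.132,0],68],
    [[-0.094,-0.132,0],68],
    [[-0.094,-0.132,0],68],
  ],
  force=35,
)

```text
time_s: 38.65
eef_pos: [0.5716, 0.0539, 0.1228]
eef_rot: [[0.92, 0.393, -0.0], [0.393, -0.92, -0.001], [-0.001, 0.0, -1.0]]
wrist_force: [0.3, 0.3, 0.4]
finger_gap: 0.601
grip_force: 0.0
```

Request:
arm_command(
  commands=[
    [[0,0,0],8.5],
    [[0,0,0],17],
    [[0,0,0],25],
    [[0,0,0],25],
    [[0,0,0],25],
    [[0,0,0],25],
  ],
)

```text
time_s: 39.25
eef_pos: [0.5717, 0.0548, 0.1228]
eef_rot: [[1.0, -0.023, -0.0], [-0.023, -1.0, -0.0], [-0.0, 0.0, -1.0]]
wrist_force: [-0.6, -0.0, 0.2]
finger_gap: 0.597
grip_force: 0.0
```

```bash
python3 -c "
from h import *
plan(570.7,61,79,88.5)"
```

```text
t 39.2 pos [571.7  54.8 122.8] yaw -91.3 q [-0.04  0.22  1.77 -0.    1.15  1.55] F [-0.6 -0.   0.2] gap 0.597 grip 0.0
  shift [-0.0011, -0.0062, 0.0438] roll 0.2 or -179.8
```

Request:
arm_command(
  commands=[
    [[-0.001,-0.006,0.01],0],
    [[-0.001,-0.006,0.03],0],
    [[-0.001,-0.006,0.0435],0],
    [[-0.001,-0.006,0.0435],0],
    [[-0.001,-0.006,0.0435],0],
  ],
)

```text
time_s: 39.75
eef_pos: [0.5705, 0.0614, 0.0789]
eef_rot: [[1.0, -0.025, -0.001], [-0.025, -1.0, 0.0], [-0.001, 0.0, -1.0]]
wrist_force: [0.5, -0.6, -0.5]
finger_gap: 0.604
grip_force: 0.0
```

Request:
arm_command(
  commands=[
    [[0,0,0],0],
    [[0,0,0],0],
    [[0,0,0],0],
    [[0,0,0],0],
    [[0,0,0],0],
    [[0,0,0],0],
    [[0,0,0],0],
    [[0,0,0],0],
  ],
  fingers=10,
)

```text
time_s: 40.55
eef_pos: [0.5717, 0.0612, 0.0805]
eef_rot: [[1.0, -0.025, 0.002], [-0.025, -1.0, -0.0], [0.002, -0.0, -1.0]]
wrist_force: [-0.1, 0.2, 5.7]
finger_gap: 0.192
grip_force: 34.7
```

Request:
arm_command(
  commands=[
    [[0,0,-0.005],0],
    [[0,0,-0.03],0],
    [[0,0,-0.06],0],
    [[0,0,-0.06],0],
  ],
)

```text
time_s: 40.95
eef_pos: [0.5735, 0.0612, 0.1438]
eef_rot: [[1.0, -0.025, 0.007], [-0.025, -1.0, -0.0], [0.007, 0.0, -1.0]]
wrist_force: [0.2, 0.0, 0.1]
finger_gap: 0.193
grip_force: 34.3
```

```bash
python3 -c "
from h import *
plan(472.6,-363.6,120,98)"
```

```text
t 41.0 pos [573.5  61.2 143.8] yaw -91.5 q [-0.03  0.2   1.76  0.    1.18  1.57] F [0.2 0.  0.1] gap 0.193 grip 34.3
  shift [-0.0903, 0.4272, 0.0232] roll -9.5 or 170.5
```

Request:
arm_command(
  commands=[
    [[-0.065,0.3,0],-9.5],
    [[-0.065,0.3,0],-9.5],
    [[-0.065,0.3,0],-9.5],
    [[-0.065,0.3,0],-9.5],
    [[-0.065,0.3,0],-9.5],
    [[-0.065,0.3,0],-9.5],
    [[-0.065,0.3,0],-9.5],
    [[-0.065,0.3,0],-9.5],
  ],
)

```text
time_s: 41.75
eef_pos: [0.4972, -0.2384, 0.1385]
eef_rot: [[0.991, 0.136, -0.001], [0.136, -0.991, 0.001], [-0.001, -0.001, -1.0]]
wrist_force: [0.7, 0.3, -1.0]
finger_gap: 0.193
grip_force: 34.4
```

```bash
python3 -c "
from h import *
plan(472.6,-363.6,50,98)"
```

```text
t 41.8 pos [ 497.2 -238.4  138.5] yaw -82.2 q [-0.59  0.15  1.82  0.    1.17  0.84] F [ 0.7  0.3 -1. ] gap 0.193 grip 34.4
  shift [-0.0413, 0.1207, 0.0884] roll -0.2 or 179.8
```

Request:
arm_command(
  commands=[
    [[-0.015,0.045,0],0],
    [[-0.03,0.09,0.01],0],
    [[-0.041,0.121,0.04],0],
    [[-0.041,0.121,0.08],0],
    [[-0.041,0.121,0.088],0],
    [[-0.041,0.121,0.088],0],
    [[-0.041,0.121,0.088],0],
    [[-0.041,0.121,0.088],0],
  ],
)

```text
time_s: 42.55
eef_pos: [0.4764, -0.3626, 0.0538]
eef_rot: [[0.99, 0.142, 0.003], [0.142, -0.99, -0.002], [0.002, 0.003, -1.0]]
wrist_force: [0.5, 0.3, -0.4]
finger_gap: 0.195
grip_force: 34.6
```

```bash
python3 -c "
from h import *
plan(472.6,-363.6,26.5,98)"
```

```text
t 42.5 pos [ 476.4 -362.6   53.8] yaw -81.9 q [-0.78  0.37  1.74  0.    1.03  0.65] F [ 0.5  0.3 -0.4] gap 0.195 grip 34.6
  shift [-0.004, 0.0003, 0.0273] roll 0.1 or -179.9
```

Request:
arm_command(
  commands=[
    [[-0.002,0,0.01],0],
    [[-0.002,0,0.018],0],
    [[-0.002,0,0.022],0],
    [[-0.002,0,0.025],0],
    [[-0.002,0,0.025],0],
    [[-0.002,0,0.025],0],
  ],
)

```text
time_s: 43.15
eef_pos: [0.4725, -0.3628, 0.0265]
eef_rot: [[0.99, 0.14, -0.0], [0.14, -0.99, 0.0], [-0.0, -0.0, -1.0]]
wrist_force: [-1.9, 1.3, 2.5]
finger_gap: 0.193
grip_force: 35.0
```

Request:
arm_command(
  commands=[
    [[0,0,0],0],
    [[0,0,0],0],
    [[0,0,0],0],
    [[0,0,0],0],
    [[0,0,-0.01],0],
    [[0,0,-0.04],0],
    [[0,0,-0.08],0],
    [[0,0,-0.11],0],
  ],
  fingers=45,
)

```text
time_s: 43.95
eef_pos: [0.4731, -0.3633, 0.1394]
eef_rot: [[0.99, 0.14, 0.002], [0.14, -0.99, -0.002], [0.001, 0.002, -1.0]]
wrist_force: [1.1, -1.2, 0.2]
finger_gap: 0.45
grip_force: 0.0
```

```bash
python3 -c "
from h import *
plan(568,-99.5,130,88.5)"
```

```text
t 44.0 pos [ 473.1 -363.3  139.4] yaw -82.0 q [-0.79  0.25  1.7  -0.    1.19  0.64] F [ 1.1 -1.2  0.2] gap 0.45 grip 0.0
  shift [0.1308, -0.248, 0.0091] roll 9.5 or -170.5
```

Request:
arm_command(
  commands=[
    [[0.131,-0.248,0],9.5],
    [[0.131,-0.248,0],9.5],
    [[0.131,-0.248,0],9.5],
    [[0.131,-0.248,0],9.5],
    [[0.131,-0.248,0],9.5],
    [[0.131,-0.248,0],9.5],
    [[0.131,-0.248,0.015],9.5],
    [[0.131,-0.248,0.015],9.5],
  ],
  fingers=60,
)

```text
time_s: 44.75
eef_pos: [0.5665, -0.0979, 0.12]
eef_rot: [[1.0, -0.023, -0.003], [-0.023, -1.0, 0.0], [-0.003, -0.0, -1.0]]
wrist_force: [-0.6, -0.4, 0.4]
finger_gap: 0.601
grip_force: 0.0
```

Request:
arm_command(
  commands=[
    [[0,0,0.01],0],
    [[0,0,0.01],0],
    [[0,0,0.01],0],
  ],
)

```text
time_s: 45.05
eef_pos: [0.5671, -0.1001, 0.1111]
eef_rot: [[1.0, -0.027, -0.001], [-0.027, -1.0, 0.0], [-0.001, -0.0, -1.0]]
wrist_force: [0.4, 0.2, 0.1]
finger_gap: 0.603
grip_force: 0.0
```

```bash
python3 -c "
from h import *
plan(568,-99.3,79.5,88.5)
im,d=cap('scene','s14');im2,d2=cap('top','t14')
cv2.imwrite('pics/c14.png',cv2.hconcat([cv2.resize(im[175:325,130:330],None,fx=2.3,fy=2.3,interpolation=2),cv2.resize(im2[150:240,318:418],None,fx=3.2,fy=345/90,interpolation=2)]))"
```

```text
t 45.0 pos [ 567.1 -100.1  111.1] yaw -91.6 q [-0.31  0.24  1.77 -0.    1.13  1.29] F [0.4 0.2 0.1] gap 0.603 grip 0.0
  shift [0.0009, -0.0008, 0.0316] roll -0.1 or 179.9
```

View pics/c14.png

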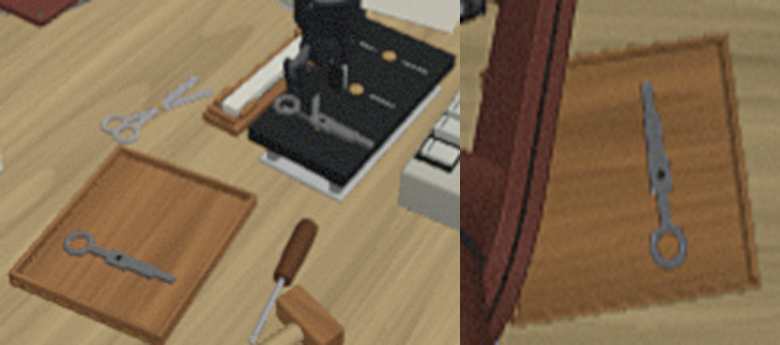

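The first blank lies flat in the right half of the tray, at right panel (660,175). The second is still on its probe under the open fingers, so I'll grip it.

Request:
arm_command(
  commands=[
    [[0.001,-0.001,0.015],0],
    [[0.001,-0.001,0.026],0],
    [[0.001,-0.001,0.0315],0],
    [[0.001,-0.001,0.0315],0],
    [[0.001,-0.001,0.0315],0],
  ],
)

```text
time_s: 45.65
eef_pos: [0.5685, -0.0979, 0.0796]
eef_rot: [[1.0, -0.025, -0.001], [-0.025, -1.0, 0.0], [-0.001, -0.0, -1.0]]
wrist_force: [0.6, -0.2, -0.2]
finger_gap: 0.603
grip_force: 0.0
```

Request:
arm_command(
  commands=[
    [[0,0,0],0],
    [[0,0,0],0],
    [[0,0,0],0],
    [[0,0,0],0],
    [[0,0,0],0],
    [[0,0,0],0],
    [[0,0,0],0],
    [[0,0,0],0],
  ],
  fingers=10,
)

```text
time_s: 46.45
eef_pos: [0.5692, -0.0981, 0.0806]
eef_rot: [[1.0, -0.025, 0.001], [-0.025, -1.0, -0.0], [0.001, 0.0, -1.0]]
wrist_force: [-0.1, -0.2, 5.4]
finger_gap: 0.194
grip_force: 34.6
```

Request:
arm_command(
  commands=[
    [[0,0,-0.005],0],
    [[0,0,-0.03],0],
    [[0,0,-0.06],0],
    [[0,0,-0.06],0],
  ],
)

```text
time_s: 46.85
eef_pos: [0.5712, -0.0987, 0.1441]
eef_rot: [[1.0, -0.025, 0.007], [-0.025, -1.0, -0.002], [0.007, 0.002, -1.0]]
wrist_force: [0.7, 0.0, -0.8]
finger_gap: 0.193
grip_force: 34.4
```

```bash
python3 -c "
from h import *
plan(461.4,-284.4,140,98)"
```

```text
t 46.9 pos [571.2 -98.7 144.1] yaw -91.5 q [-0.31  0.2   1.75  0.    1.18  1.29] F [ 0.7  0.  -0.8] gap 0.193 grip 34.4
  shift [-0.1051, 0.1884, 0.0037] roll -9.5 or 170.5
```

Request:
arm_command(
  commands=[
    [[-0.104,0.188,0],-9.5],
    [[-0.104,0.188,0],-9.5],
    [[-0.104,0.188,0],-9.5],
    [[-0.104,0.188,0],-9.5],
    [[-0.104,0.188,0.02],-9.5],
    [[-0.104,0.188,0.06],-9.5],
    [[-0.104,0.188,0.085],-9.5],
    [[-0.104,0.188,0.085],-9.5],
  ],
)

```text
time_s: 47.65
eef_pos: [0.456, -0.2805, 0.0496]
eef_rot: [[0.99, 0.139, -0.008], [0.139, -0.99, 0.007], [-0.007, -0.008, -1.0]]
wrist_force: [-0.1, 1.2, -1.6]
finger_gap: 0.193
grip_force: 34.5
```

Request:
arm_command(
  commands=[
    [[0,0,0.005],0],
    [[0,0,0.005],0],
    [[0,0,0.005],0],
  ],
)

```text
time_s: 47.95
eef_pos: [0.461, -0.2838, 0.0513]
eef_rot: [[0.99, 0.14, 0.002], [0.14, -0.99, -0.002], [0.002, 0.002, -1.0]]
wrist_force: [-0.7, 0.3, -0.6]
finger_gap: 0.194
grip_force: 34.5
```

```bash
python3 -c "
from h import *
plan(461.4,-284.4,26.6,98)"
```

```text
t 48.0 pos [ 461.  -283.8   51.3] yaw -81.9 q [-0.7   0.25  1.89 -0.    0.99  0.73] F [-0.7  0.3 -0.6] gap 0.194 grip 34.5
  shift [0.0003, 0.0006, 0.0247] roll 0.1 or -179.9
```

Request:
arm_command(
  commands=[
    [[0,0,0.01],0],
    [[0,0,0.018],0],
    [[0,0,0.022],0],
    [[0,0,0.0235],0],
    [[0,0,0.0235],0],
    [[0,0,0.0235],0],
  ],
)

```text
time_s: 48.55
eef_pos: [0.4595, -0.2828, 0.0266]
eef_rot: [[0.99, 0.14, -0.001], [0.14, -0.99, 0.001], [-0.001, -0.001, -1.0]]
wrist_force: [-2.6, 2.6, 5.7]
finger_gap: 0.189
grip_force: 35.3
```

Contact. Release, rise, then go to the standby key.

Request:
arm_command(
  commands=[
    [[0,0,0],0],
    [[0,0,0],0],
    [[0,0,0],0],
    [[0,0,0],0],
    [[0,0,-0.01],0],
    [[0,0,-0.04],0],
    [[0,0,-0.08],0],
    [[0,0,-0.12],0],
  ],
  fingers=45,
)

```text
time_s: 49.35
eef_pos: [0.4595, -0.283, 0.148]
eef_rot: [[0.99, 0.14, -0.001], [0.14, -0.99, 0.001], [-0.001, -0.001, -1.0]]
wrist_force: [0.4, 0.1, 0.9]
finger_gap: 0.45
grip_force: 0.0
```

```bash
python3 -c "
from h import *
plan(705.5,4.7,145,2)"
```

```text
t 49.4 pos [ 459.5 -283.   148. ] yaw -82.0 q [-0.7   0.11  1.84 -0.    1.18  0.73] F [0.4 0.1 0.9] gap 0.45 grip 0.0
  shift [0.2838, -0.2504, 0.003] roll -84.0 or 96.0
```

Request:
arm_command(
  commands=[
    [[0.2,-0.176,0],-60],
    [[0.2,-0.176,0],-60],
    [[0.2,-0.176,0],-60],
    [[0.2,-0.176,0],-60],
    [[0.2,-0.176,0],-60],
    [[0.2,-0.176,0],-60],
    [[0.2,-0.176,0],-60],
    [[0.2,-0.176,0],-60],
  ],
  fingers=0,
  force=25,
)

```text
time_s: 50.15
eef_pos: [0.6337, -0.0801, 0.1469]
eef_rot: [[0.371, 0.929, 0.0], [0.929, -0.371, -0.0], [-0.0, 0.0, -1.0]]
wrist_force: [0.2, 0.5, 0.3]
finger_gap: -0.002
grip_force: 0.0
```

```bash
python3 -c "
from h import *
plan(705.5,4.7,110,2)"
```

```text
t 50.1 pos [633.7 -80.1 146.9] yaw -21.8 q [-0.25  0.34  1.58 -0.    1.22  0.13] F [0.2 0.5 0.3] gap -0.002 grip 0.0
  shift [0.1054, 0.0351, 0.0369] roll -23.8 or 156.2
```

Request:
arm_command(
  commands=[
    [[0.105,0.035,0],-23.8],
    [[0.105,0.035,0],-23.8],
    [[0.105,0.035,0],-23.8],
    [[0.105,0.035,0],-23.8],
    [[0.105,0.035,0.035],-23.8],
    [[0.105,0.035,0.035],-23.8],
    [[0.105,0.035,0.035],-23.8],
    [[0.105,0.035,0.035],-23.8],
  ],
)

```text
time_s: 50.95
eef_pos: [0.7054, 0.0022, 0.113]
eef_rot: [[-0.029, 1.0, 0.001], [1.0, 0.029, -0.0], [-0.0, 0.001, -1.0]]
wrist_force: [0.4, 0.0, 0.7]
finger_gap: -0.001
grip_force: 0.0
```

```bash
python3 -c "
from h import *
plan(706,4.7,85,2)"
```

```text
t 51.0 pos [705.4   2.2 113. ] yaw 1.7 q [-0.11  0.52  1.4  -0.    1.22 -0.14] F [0.4 0.  0.7] gap -0.001 grip 0.0
  shift [0.0025, 0.0007, 0.028] roll -0.3 or 179.7
```

Request:
arm_command(
  commands=[
    [[0.003,0.001,0.013],0],
    [[0.003,0.001,0.018],0],
    [[0.003,0.001,0.022],0],
    [[0.003,0.001,0.025],0],
    [[0.003,0.001,0.027],0],
    [[0.003,0.001,0.0285],0],
    [[0.003,0.001,0.029],0],
    [[0.003,0.001,0.029],0],
  ],
)

```text
time_s: 51.75
eef_pos: [0.7067, 0.0064, 0.0854]
eef_rot: [[-0.032, 0.999, 0.001], [0.999, 0.032, -0.0], [-0.0, 0.001, -1.0]]
wrist_force: [-5.7, 1.4, 15.4]
finger_gap: 0.0
grip_force: 7.6
```

Request:
arm_command(
  commands=[
    [[0,0,-0.02],0],
    [[0,0,-0.06],0],
    [[0.05,0,-0.08],0],
    [[0.1,0,-0.08],0],
    [[0.15,0,-0.08],0],
    [[0.2,0,-0.08],0],
    [[0.2,0,-0.08],0],
  ],
)

```text
time_s: 52.45
eef_pos: [0.6977, 0.213, 0.1617]
eef_rot: [[-0.038, 0.999, -0.001], [0.999, 0.038, 0.002], [0.002, -0.001, -1.0]]
wrist_force: [-0.7, -1.2, 0.7]
finger_gap: -0.0
grip_force: 0.0
```

```bash
python3 st.py; python3 -c "
import cv2
cv2.imwrite('pics/final.png',cv2.resize(cv2.imread('pics/t13.png'),(800,600)))"
```

```text
keys [0.071, 0.0793, 0.079]
spot 231 159 53
spot 288 152 50
```

View pics/final.png

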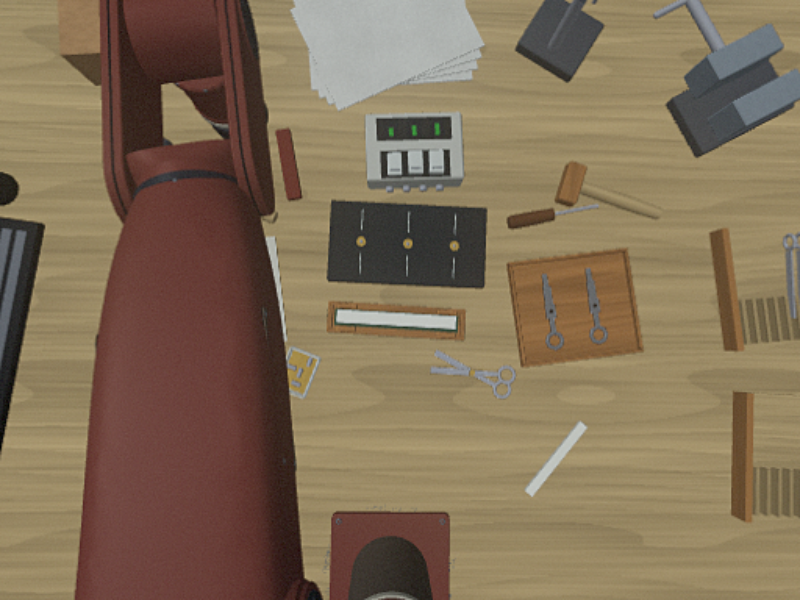

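The final view shows both blanks flat, side by side, in the tray at (553,310) and (597,305). The bar is in the cradle at (397,320), standby is latched (key top at 71 mm) and the other tools are in place. I'm handing in.

```bash
python3 -c "
from h import *
print(r.hand_in())"
```

```text
the job is handed in; nothing more can be done
None
```

The job is done and handed in after about 53 s of robot time: gauge zeroed, bar in its cradle, both blanks gauged and laid side by side in the tray, and the gauge on standby; the left blank was knocked off its probe around the first measure press, so I put it back and measured again, pressing standby briefly to release the measure key.

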